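# Wind the stockroom's climate recorder

## Task

Wind the clockwork climate recorder on the bench: swing its clear cover right back to its stop, turn the red pen lifter across to its stop so that both pens stand off the chart, and then wind the brass key on top of the drum clockwise, a part turn at a time, until it comes up against its stop. After that turn the pen lifter all the way back so that the pens rest on the chart again, and shut the cover. Guide the cover by its bar both ways instead of letting it drop, keep the pens lifted whenever the key is turned, and leave the other things on the bench where they are.

Things in the scene. Friction and masses are not known exactly. Their poses are not given: they have to be found in the camera images.
- recorder: Clockwork drum recorder, fixed on the bench: grey base 160 (its x) by 300 (its y) by 32 mm high under a clear box cover with alloy edges. Origin: centre of the base's underside, on the bench; -x is its front, +x its back with the cover's hinge, z up. The other entries speak of recorder x, y, z. Near y = -92 to -140 mm stands the sensor guard, up to z = 94 mm.
- drum_top (a point): Centre of the top face of the upright paper-covered drum (93 mm across): recorder x = 10, y = 85, z = 129 mm, under the key. The two pen arms, at z = 66 and 101 mm, run along the front side of the drum, at recorder x below -35 mm.
- cover (a joint): Hinge of the clear cover (walls 4 mm, outside 160 x 300 x 150 mm, 360 to 540 g): 0 = shut, its top face at z = 182 mm; grows as its front rises and swings over to the back; stop at 1.66 rad, fully back. Loose hinge: let go below about 0.6 rad it drops shut, above about 0.8 rad it drops back onto its stop, faster than the 3 rad/s allowed.
- cover_hinge (a point): Point on the cover's hinge line, in the middle of its length: recorder x = 80, y = 0, z = 32 mm; the line runs along the recorder's y.
- cover_bar (a point): Middle of the cover's black round lifting bar, 12 mm thick, 110 mm long along recorder y, posts 50 mm to each side of the middle, 40 mm clear of the cover's top face (centre line). Shut: at recorder x = -74, y = 0, z = 222 mm. It moves on an arc of 245 mm about the hinge line; fully back: x = 283, z = 168 mm. It can turn in the grip.
- lifter (a joint): Pen lifter, a crank on an upright pivot, turning clockwise seen from above as it grows: 0 = pens resting on the chart; 0.8 rad = its stop, pens about 24 mm off the chart. It stays where it is left; about 0.5 N moves it at the knob.
- lifter_knob (a point): Middle of the lifter's red upright round knob, 18 mm across, 30 mm tall (z = 112 to 142 mm) on an 8 mm post, 60 mm from the pivot axis. At joint 0 at recorder x = 21, y = -24 mm, at 0.8 rad at x = -1, y = -65 mm; always z = 127 mm. It can turn in the grip.
- lifter_pivot (a point): Point on the lifter's upright pivot axis, recorder x = -38.5, y = -18 mm, at the height of the knob's middle.
- key (a joint): Winding key's angle: grows clockwise seen from above (winding); 0 = run down, 6.3 rad = fully wound, a firm stop; starts between 2.4 and 3.5 rad. Needs 0.18 to 0.25 N m. It stays wherever it is let go, but turned back in the grip it unwinds, so let go between strokes.
- key_wing (a point): Middle of the brass key's upright wing over the drum's centre: 42 mm wide along this frame's y, 9 mm thick along its x, 24 mm tall (z = 147 to 171 mm), on a 12 mm stem, 18 mm clear of the drum's top. This point: z = 159 mm, on the turning axis. The frame turns with the key; at joint 0 its axes are the recorder's. The wing is the same every half turn.
- ink: Closed jar of recorder ink, 36 mm across, 55 mm tall, in front of the recorder, a bystander. Origin at the centre of its underside.
- screwdriver: Screwdriver with a red handle, 190 mm long, lying in front of the recorder along its own x, a bystander. Origin under its middle.
- tape: Orange roll of tape lying flat, 90 mm across, 36 mm high, a bystander. Origin at the centre of its underside.
- can: Blue drinks can, 66 mm across, 115 mm tall, a bystander. Origin at the centre of its underside.

How it is judged:
By the outcome, as a careful person would: the job done as asked, in the order asked, and still so for the second after the job is handed in, with the robot touching nothing.
It also fails if it takes over 72 s, if anything falls off the work surface, if the arm or the gripper's body presses on something with over 40 N, if the wrist force passes 120 N, or if a joint passes its speed limit or range.

## Robot

A 6-joint arm with a two-finger parallel gripper is mounted at the origin on the work surface. World frame = base frame: x ahead of the robot, y to its left, z up, the work surface at z = 0. Lengths are in m, angles in degrees, forces in N, time in s.
With the tool pointing down it reaches from about 0.4 to 0.825 m from the base axis. Payload 7 kg.
Tool frame: the origin (TCP) lies midway between the tips of the shut fingers; the grasp point (between the pads) lies 19 mm behind it; z points along the fingers, y is the direction in which the jaws open and shut (so a half turn about z gives the same grasp; the last joint's range is limited). The gripper opens to 88 mm and grips with 3 to 60 N. Pads are 19 mm wide; open, the fingers measure 130 mm over their backs; the gripper's body (78 mm by 193 mm) begins 47 mm behind the grasp point.
Start: joints at [-52.019, 20.546, 0.682, 0, -70.136, -16.507], TCP at [0.247, -0.628, 0.227] pointing down, gripper open.
Joint ranges: [-176.03, 176.03], [-82.01, 121.73], [-58.28, 71.71], [-173.87, 95.51], [-174.79, -0.11], [-173.66, 173.66]. Speed limits (degrees/s): [136.94, 136.94, 172.46, 180, 180, 180].

## Interface

Orientations are given as [roll, pitch, yaw] about the fixed x, y, z axes, in that order (R = Rz(yaw) Ry(pitch) Rx(roll)).
In Python, from plant import ctrl, snapshot gives the robot as it stands.
- The arm moves only by the shell command python3 -m pendant 'ROWS'. ROWS is JSON, a list of rows, each a list of 7 numbers: the shift along the tool's x, y, z in m, then the turn, a rotation vector about the tool's x, y, z in rad, then the opening, from -1 (shut) to 1 (fully open), so that 0 is half open. In form: [[x, y, z, ax, ay, az, jaw], ...]. A call has 1 to 12 rows; each row is the pose to reach, as a shift and turn from the pose commanded when the call began, along the tool's axes at that moment; what a row does not reach only later rows make up. A row lasts 1/8 s, in which the tool goes at most 62.5 mm and 10.7 degrees, less where a joint would pass 70% of its speed; a pose out of reach is approached as far as the arm can. A call with a gripper value outside its range is refused whole. The fingers move at their own pace and stop on an object; the grip force is fixed at half the most. Time passes only in rows, so rows that repeat a pose let the fingers close. It gives the time, the measured TCP pose, the force and the opening at its end, in the units of the state.
- ctrl.get_obs(): the state, without advancing time (a new reading comes with each control period).
- snapshot(name): name is "scene" or "top"; returns a dict with "image" (384x512x3 uint8, blue, green, red), "mtx" (3x3 intrinsics, pixels), "k1" (the pictures are not rectified: a ray, as slopes to the right and down, at radius r is drawn at 1 + k1 r^2 times it, then the intrinsics apply), "eye" and "attitude" of the camera in the world. Camera axes: x right, y up, looking along -z (the intrinsics and any distortion apply to the point x, -y, -z); pixel columns grow to the right and rows downward; lengths in m; the calibration is good to about 2 mm. A picture is of the moment at which its call begins. There is no depth.
- ctrl.close_job(): hands the job in, once; it reports no verdict.
The state is a dict: "clock": time; "joint_pos": joint angles; "qvel": joint speeds; "tau": joint torques, N m; "tool_pos": TCP position; "orientation": TCP orientation; "force": force on the tool from outside, world axes, zero at the start; "moment": the same for the moment, N m; "opening": finger opening in m.
Only numpy, scipy, OpenCV 4.12 (cv2) and the standard library are available. Lean on these libraries where they do the work, as an engineer would, in place of code of your own. Each camera call takes 0.05 s, during which the arm holds its last target.

## Working session

There is one attempt and no reset: what is moved stays moved. The work goes in short steps, Python scripts to look and compute and a shell command to move; the robot and the scene stay as the last step left them, time stands still between calls to the robot, and variables do not carry over. Pictures are saved under pics/ and viewed, and the job is handed in when it is done.

```bash
ls -la; mkdir -p pics; python3 - <<'E'
from plant import ctrl, snapshot
import cv2
print(ctrl.get_obs())
for n in("scene","top"):
    s=snapshot(n); cv2.imwrite(f"pics/{n}0.png",s["image"]); print(n,s["mtx"],s["k1"],s["eye"],s["attitude"])
E
```

```text
total 12
drwxr-xr-x  3 agent agent 4096 Dec  7 05:25 .
drwxr-xr-x 23 root  root  4096 Dec  7 05:25 ..
drwxr-xr-x  2 agent agent 4096 Dec  7 05:25 pics
{'clock': 0.0, 'joint_pos': array([-5.20176252e+01,  2.05936706e+01,  6.34580415e-01, -1.83411229e-02,
       -7.01369951e+01, -1.65061564e+01]), 'qvel': array([-0.00203422, -0.01091615, -0.09534219,  0.06494162,  0.0035206 ,
       -0.03773675]), 'tau': array([-1.07551332e-03, -5.82717419e+01,  2.93057352e+01,  6.99748412e+00,
        6.76450931e-03, -1.60525137e-04]), 'tool_pos': array([ 0.24690775, -0.62770058,  0.22560919]), 'orientation': array([ 1.79902975e+02, -1.07708144e-02, -1.58530019e+02]), 'force': array([-0.16746006,  0.13646054, -0.61581899]), 'moment': array([ 0.01108263, -0.00763097,  0.0087001 ]), 'opening': 0.08738804557354492}
scene [[472.76981851   0.         249.12677249]
 [  0.         472.76981851 191.00907081]
 [  0.           0.           1.        ]] -0.1429542050081997 [0.49820357 0.49078004 1.01660766] [  19.89488063    0.42362217 -165.80067111]
top [[406.26554326   0.         244.13248043]
 [  0.         406.26554326 190.71048879]
 [  0.           0.           1.        ]] 0.023843314133603088 [0.49570792 0.17593039 0.96534763] [  5.94420088   1.4632386  -90.27998017]
```

View pics/scene0.png

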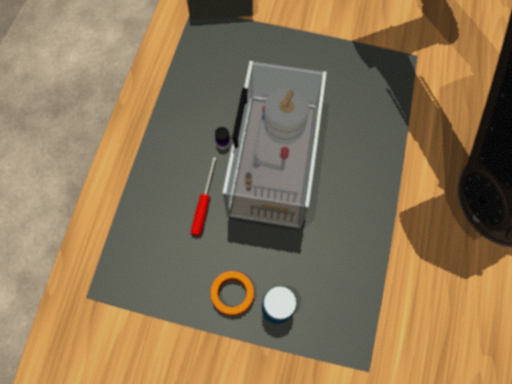

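View pics/top0.png

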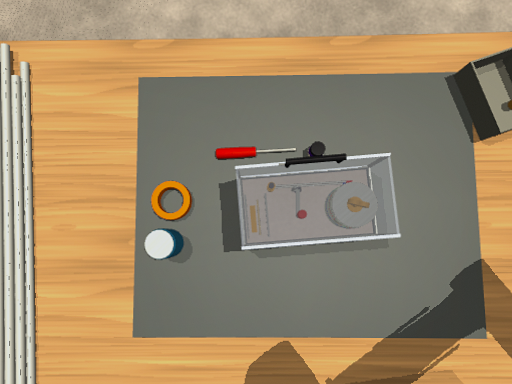

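The recorder lies near the centre with its front and bar facing away from the robot (bar at about (316,159) in the top view), so the hinge is on the robot's side. I'll enlarge for pixel readings.

```bash
python3 - <<'E'
import cv2
a=cv2.imread("pics/top0.png")[140:260,225:410]
cv2.imwrite("pics/top0c.png",cv2.resize(a,None,fx=4.3,fy=4.3,interpolation=cv2.INTER_CUBIC))
a=cv2.imread("pics/scene0.png")[55:235,190:340]
cv2.imwrite("pics/scene0c.png",cv2.resize(a,None,fx=3.3,fy=3.3,interpolation=cv2.INTER_CUBIC))
E
```

```text
(no output)
```

View pics/top0c.png

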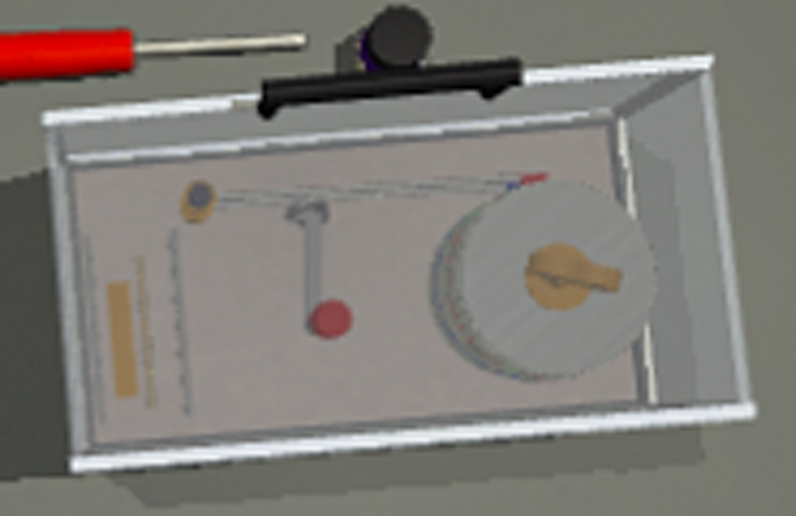

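View pics/scene0c.png

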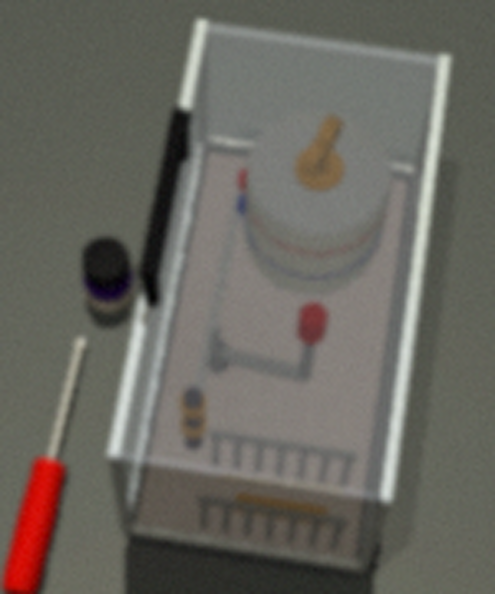

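```bash
cat > h.py <<'E'
import numpy as np, cv2
from scipy.spatial.transform import Rotation as R
from scipy.optimize import least_squares
CAM={"scene":dict(f=472.76981851,c=(249.12677249,191.00907081),k=-0.1429542050081997,eye=np.array([0.49820357,0.49078004,1.01660766]),rpy=[19.89488063,0.42362217,-165.80067111]),
"top":dict(f=406.26554326,c=(244.13248043,190.71048879),k=0.023843314133603088,eye=np.array([0.49570792,0.17593039,0.96534763]),rpy=[5.94420088,1.4632386,-90.27998017])}
def proj(n,P):
    C=CAM[n]; p=(np.atleast_2d(P)-C["eye"])@R.from_euler("xyz",C["rpy"],degrees=True).as_matrix()
    s=np.c_[p[:,0],-p[:,1]]/-p[:,2:3]; s=s*(1+C["k"]*(s**2).sum(1,keepdims=True))
    return s*C["f"]+C["c"]
def unproj(n,uv,z):
    C=CAM[n]; d=(np.array(uv,float)-C["c"])/C["f"]; s=d.copy()
    for _ in range(20): s=d/(1+C["k"]*(s@s))
    r=R.from_euler("xyz",C["rpy"],degrees=True).as_matrix()@np.array([s[0],-s[1],-1])
    return C["eye"]+r*(z-C["eye"][2])/r[2]
def rec2w(pose,p):
    x,y,a=pose; p=np.atleast_2d(p); c,s=np.cos(a),np.sin(a)
    return np.c_[x+c*p[:,0]-s*p[:,1],y+s*p[:,0]+c*p[:,1],p[:,2]]
E
python3 - <<'E'
from h import *
T=[((44,118),(-80,-150,182)),((712,60),(-80,150,182)),((755,410),(80,150,182)),((73,467),(80,-150,182)),((331,318),(21,-24,142)),((392,80),(-74,0,222))]
S=[((203,22),(-80,150,182)),((447,58),(80,150,182)),((388,498),(80,-150,182)),((110,457),(-80,-150,182)),((313,312),(21,-24,142)),((164,205),(-74,0,222))]
D=[("top",(np.array(u)+.5)/4.3-.5+[225,140],np.array(p)/1e3) for u,p in T]+[("scene",(np.array(u)+.5)/3.3-.5+[190,55],np.array(p)/1e3) for u,p in S]
def f(q,sub=D): return np.concatenate([(proj(n,rec2w(q,p))[0]-u) for n,u,p in sub])
r=least_squares(f,[0.47,0.05,np.pi]); print(r.x,np.degrees(r.x[2])); print(r.fun.reshape(-1,2).round(1))
for sub in(D[:6],D[6:]): print(least_squares(lambda q:f(q,sub),[.47,.05,np.pi]).x)
np.save("pose.npy",r.x)
for p in [(10,85,159),(-74,0,222),(283,0,168),(21,-24,127),(-1,-65,127)]: print(p,rec2w(r.x,np.array(p)/1e3))
# wing
for uv in[(528,265),(620,281),(560,275)]:
    for z in(.171,.147): print(uv,z,unproj("top",(np.array(uv)+.5)/4.3-.5+[225,140],z))
for uv in[(332,118),(317,167)]:
    print(uv,unproj("scene",(np.array(uv)+.5)/3.3-.5+[190,55],.171))
E
```

```text
[0.55709412 0.05841705 3.21970827] 184.4756951207824
[[-0.4 -0.6]
 [-1.3 -0.5]
 [-1.   1. ]
 [-0.4  0.7]
 [ 0.   0. ]
 [-1.2  0.9]
 [-1.3 -0.7]
 [ 0.1 -0.8]
 [ 0.4  0.4]
 [ 0.  -0.7]
 [ 0.   0.2]
 [ 0.3 -3.8]]
[0.55758499 0.05702238 3.2194475 ]
[0.55654186 0.06027157 3.21992652]
(10, 85, 159) [[ 0.55375769 -0.02710411  0.159     ]]
(-74, 0, 222) [[0.63086846 0.06419173 0.222     ]]
(283, 0, 168) [[0.27495712 0.03633281 0.168     ]]
(21, -24, 127) [[0.53428529 0.0807051  0.127     ]]
(-1, -65, 127) [[0.55301872 0.12329687 0.127     ]]
(528, 265) 0.171 [ 0.55642017 -0.00506183  0.171     ]
(528, 265) 0.147 [ 0.5582545  -0.01053023  0.147     ]
(620, 281) 0.171 [ 0.54891643 -0.04594108  0.171     ]
(620, 281) 0.147 [ 0.55052404 -0.05264459  0.147     ]
(560, 275) 0.171 [ 0.55179659 -0.01924477  0.171     ]
(560, 275) 0.147 [ 0.55349122 -0.02514169  0.147     ]
(332, 118) [ 0.55096716 -0.0404759   0.171     ]
(317, 167) [ 0.55247192 -0.00349489  0.171     ]
```

```bash
cat >> h.py <<'E'
import json,os
def tool(yaw,tilt=0,side=0):
    """tool down at yaw deg; tilt: about tool x (deg); side: about tool y (deg)"""
    return R.from_euler("xyz",[180,0,yaw],degrees=True)*R.from_euler("x",tilt,degrees=True)*R.from_euler("y",side,degrees=True)
def load():
    if os.path.exists("cmd.json"):
        d=json.load(open("cmd.json")); return np.array(d["p"]),R.from_quat(d["q"])
    return np.array([.247,-.628,.227]),tool(-158.526)
def upd(row):
    p,r=load(); row=np.array(row,float)
    p=p+r.apply(row[:3]); r=r*R.from_rotvec(row[3:6])
    json.dump(dict(p=p.tolist(),q=r.as_quat().tolist()),open("cmd.json","w")); show(p,r)
def show(p,r): print("cmd",p.round(4),r.as_euler("xyz",degrees=True).round(1))
def rows(targets,jaw):
    """targets: list of (pos,Rot) -> printed rows relative to current commanded pose"""
    p,r=load()
    for i,(tp,tr) in enumerate(targets):
        j=jaw[i] if np.ndim(jaw) else jaw
        print("["+",".join(f"{v:.4f}" for v in r.inv().apply(np.array(tp)-p))+","+",".join(f"{v:.3f}" for v in (r.inv()*tr).as_rotvec())+f",{j}],")
E
python3 - <<'E'
from h import *
box=[(475,95),(490,90)]
for u in box: print(unproj("top",u,0.05))
a=load(); P0,R0=a
P1=np.array([.629,.064,.32]);R1=tool(-85.5)
from scipy.spatial.transform import Slerp
S=Slerp([0,1],R.concatenate([R0,R1]))
ts=[]
for k in range(1,15):
    t=k/14; p=P0+(P1-P0)*t; p[2]=.227+.093*min(1,t*2.2); ts.append((p,S(t)))
rows(ts,1)
E
```

```text
[ 0.80548796 -0.32608376  0.05      ]
[ 0.81645429 -0.35972946  0.05      ]
[-0.0435,0.0360,-0.0146,0.000,0.000,-0.091,1],
[-0.0870,0.0720,-0.0292,0.000,0.000,-0.182,1],
[-0.1305,0.1080,-0.0438,-0.000,0.000,-0.273,1],
[-0.1739,0.1440,-0.0585,-0.000,0.000,-0.364,1],
[-0.2174,0.1800,-0.0731,0.000,0.000,-0.455,1],
[-0.2609,0.2161,-0.0877,0.000,0.000,-0.546,1],
[-0.3044,0.2521,-0.0930,-0.000,0.000,-0.637,1],
[-0.3479,0.2881,-0.0930,-0.000,0.000,-0.728,1],
[-0.3914,0.3241,-0.0930,-0.000,0.000,-0.819,1],
[-0.4349,0.3601,-0.0930,0.000,0.000,-0.910,1],
[-0.4784,0.3961,-0.0930,0.000,0.000,-1.001,1],
[-0.5218,0.4321,-0.0930,0.000,0.000,-1.092,1],
[-0.5653,0.4681,-0.0930,0.000,0.000,-1.184,1],
[-0.6088,0.5041,-0.0930,-0.000,0.000,-1.275,1],
```

```bash
python3 -m pendant '[[-0.043,0.036,-0.015,0,0,-0.09,1],[-0.087,0.072,-0.03,0,0,-0.18,1],[-0.13,0.108,-0.044,0,0,-0.27,1],[-0.174,0.144,-0.06,0,0,-0.36,1],[-0.217,0.18,-0.075,0,0,-0.45,1],[-0.26,0.216,-0.09,0,0,-0.54,1],[-0.304,0.252,-0.095,0,0,-0.63,1],[-0.348,0.288,-0.095,0,0,-0.73,1],[-0.391,0.324,-0.095,0,0,-0.82,1],[-0.435,0.36,-0.095,0,0,-0.91,1],[-0.478,0.396,-0.095,0,0,-1.0,1],[-0.522,0.432,-0.095,0,0,-1.09,1]]'
cat > log.py <<'E'
from h import *
from plant import ctrl
import sys
if len(sys.argv)>1: upd(json.loads(sys.argv[1]))
o=ctrl.get_obs(); print(round(o["clock"],2),"q",o["joint_pos"].round(2),"p",o["tool_pos"].round(4),"rpy",o["orientation"].round(2),"F",o["force"].round(1),"M",o["moment"].round(2),"op",round(o["opening"],4))
open("kin.txt","a").write(json.dumps([*map(float,o["joint_pos"]),*map(float,o["tool_pos"]),*map(float,o["orientation"])])+"\n")
E
python3 log.py '[-0.522,0.432,-0.095,0,0,-1.09]'
```

```text
clock: 1.6
tool_pos: [0.5751, -0.0332, 0.3215]
orientation: [180.0, -0.0, -95.9]
force: [1.1, -1.4, 0.3]
opening: 0.0875
cmd [ 0.5746 -0.0349  0.322 ] [180.    0.  -96.1]
1.6 q [ 16.14   8.54  -3.18  -0.   -78.29 -22.03] p [ 0.5751 -0.0332  0.3215] rpy [179.99  -0.   -95.89] F [ 1.1 -1.4  0.3] M [-0.04 -0.08  0.04] op 0.0875
```

```bash
python3 - <<'E'
from h import *
P0,R0=load()
P1=np.array([.629,.064,.32]);
from scipy.spatial.transform import Slerp
for tilt in(-25,):
    S=Slerp([0,1],R.concatenate([R0,tool(-85.5,tilt)]))
    rows([(P0+(P1-P0)*k/4,S(k/4)) for k in range(1,5)],1)
E
```

```text
[-0.0260,-0.0109,0.0005,-0.109,0.010,-0.045,1],
[-0.0520,-0.0218,0.0010,-0.218,0.020,-0.091,1],
[-0.0781,-0.0327,0.0015,-0.326,0.030,-0.136,1],
[-0.1041,-0.0436,0.0020,-0.435,0.040,-0.182,1],
```

```bash
python3 -m pendant '[[-0.026,-0.011,0.0005,-0.109,0.010,-0.045,1],[-0.052,-0.0218,0.001,-0.218,0.02,-0.091,1],[-0.078,-0.0327,0.0015,-0.326,0.03,-0.136,1],[-0.104,-0.0436,0.002,-0.435,0.04,-0.182,1],[-0.104,-0.0436,0.002,-0.435,0.04,-0.182,1]]'
python3 log.py '[-0.104,-0.0436,0.002,-0.435,0.04,-0.182]'; cat kin.txt; python3 - <<'E'
from h import *
rows([(np.array([.5,.05,.40]),tool(-85.5,-12)),(np.array([.35,.036,.48]),tool(-85.5,0)),(np.array([.33,.036,.45]),tool(-85.5,-12))],1)
E
```

```text
clock: 2.22
tool_pos: [0.6301, 0.066, 0.313]
orientation: [154.4, -0.0, -85.4]
force: [0.1, 0.2, -1.1]
opening: 0.0875
cmd [0.629  0.0639 0.32  ] [155.    0.  -85.5]
2.23 q [  19.54   31.41   26.98   -6.79 -110.32  -15.88] p [0.6301 0.066  0.313 ] rpy [ 1.5436e+02 -3.0000e-02 -8.5370e+01] F [ 0.1  0.2 -1.1] M [ 0.13 -1.45 -0.05] op 0.0875
[16.138527260268987, 8.541881323090852, -3.1840540995367355, -0.0033920139791825095, -78.28548381941329, -22.027615977104773, 0.5751048877292625, -0.03323111605492456, 0.3214570026684479, 179.98816867052201, -0.0012040466303182508, -95.8897776223474]
[19.539839664205598, 31.41440205848252, 26.97982755490945, -6.788750953053937, -110.32441724630812, -15.878954126179691, 0.6301095799140869, 0.06599919707229149, 0.3129544508504481, 154.35892519835033, -0.0323421052437241, -85.36996602696189]
[0.0037,0.1513,-0.0177,0.227,0.000,0.000,1],
[0.0058,0.3217,-0.0266,0.436,0.000,0.000,1],
[0.0042,0.3271,0.0090,0.227,0.000,0.000,1],
```

```bash
cat > fk.py <<'E'
from h import *
E=lambda a,d:R.from_euler(a,d,degrees=True)
def fkR(q,s4=1,s6=1):
    A=E("z",q[0]); B=A*E("y",q[1]); C=B*E("y",-q[2]); D=C*E("x",s4*q[3]); F=D*E("y",-q[4]); G=F*E("x",s6*q[5])
    return A,B,C,D,F,G
E
python3 - <<'E'
from fk import *
L=[json.loads(l) for l in open("kin.txt")]+[[-5.20176252e+01,2.05936706e+01,6.34580415e-01,-1.83411229e-02,-7.01369951e+01,-1.65061564e+01,0.24690775,-0.62770058,0.22560919,179.903,-.0108,-158.53]]
for s4 in(1,-1):
  for s6 in(1,-1):
    Ts=[fkR(l,s4,s6)[-1].inv()*E("xyz",l[9:12]) for l in L]
    print(s4,s6,[t.as_euler("xyz",degrees=True).round(2).tolist() for t in Ts])
E
```

```text
1 1 [[-90.0, 44.06, -89.99], [-86.7, 26.66, -76.13], [-89.99, 33.02, -89.96]]
1 -1 [[-90.0, 0.0, -89.99], [-93.97, -4.31, -77.59], [-90.01, 0.01, -89.97]]
-1 1 [[-90.0, 44.06, -90.0], [-90.0, 31.76, -90.0], [-90.0, 33.01, -90.0]]
-1 -1 [[-90.0, 0.0, -90.0], [-90.0, 0.0, -90.0], [-90.0, -0.0, -90.0]]
```

```bash
python3 -m pendant '[[0.001,0.04,-0.005,0.06,0,0,1],[0.002,0.08,-0.01,0.12,0,0,1],[0.003,0.12,-0.013,0.18,0,0,1],[0.0037,0.151,-0.018,0.227,0,0,1],[0.0037,0.151,-0.018,0.227,0,0,1],[0.0037,0.151,-0.018,0.227,0,0,1]]'
python3 log.py '[0.0037,0.151,-0.018,0.227,0,0]'
cat > fit.py <<'E'
from fk import *
L=[json.loads(l) for l in open("kin.txt")]+[[-5.20176252e+01,2.05936706e+01,6.34580415e-01,-1.83411229e-02,-7.01369951e+01,-1.65061564e+01,0.24690775,-0.62770058,0.22560919,179.903,-.0108,-158.53]]
def fk(q,k):
    A,B,C,D,F,G=fkR(q,-1,-1)
    a1,b,d1,L2,L4,h,L6=k
    return A.apply([a1,b,d1])+B.apply([0,0,L2])+C.apply([L4,0,h])+F.apply([L6,0,0])
def res(k): return np.concatenate([[ (fk(l,k)-np.array(l[6:9]))*1000 for l in L]]).ravel()
if __name__=="__main__":
    k=least_squares(lambda k:np.r_[res(k),0.01*(k-[.1,-.19,.4,.4,.4,0,.25])*10],[.1,-.19,.4,.4,.4,0,.25]).x
    print(k.round(4)); print(res(k).reshape(-1,3).round(2)); np.save("k.npy",k)
E
python3 fit.py
```

```text
clock: 2.98
tool_pos: [0.5001, 0.0497, 0.4]
orientation: [168.1, 0.1, -85.5]
force: [0.5, 0.3, -0.4]
opening: 0.0875
cmd [0.5004 0.05   0.4001] [168.    0.  -85.5]
2.98 q [ 24.71   8.13   6.85  -4.21 -99.89 -20.51] p [0.5001 0.0497 0.4   ] rpy [ 1.6807e+02  6.0000e-02 -8.5490e+01] F [ 0.5  0.3 -0.4] M [ 0.05 -0.59 -0.01] op 0.0875
[ 0.0609 -0.1926  0.2192  0.6297  0.4034 -0.0393  0.4061]
[[-1.58 -1.31 -6.17]
 [ 2.03  1.72  7.1 ]
 [-1.49  0.07 -3.16]
 [-0.19 -1.07  2.24]]
```

```bash
cat > fit.py <<'E'
from fk import *
L=[json.loads(l) for l in open("kin.txt")]+[[-5.20176252e+01,2.05936706e+01,6.34580415e-01,-1.83411229e-02,-7.01369951e+01,-1.65061564e+01,0.24690775,-0.62770058,0.22560919,179.903,-.0108,-158.53]]
def fk(q,k):
    A,B,C,D,F,G=fkR(q,-1,-1)
    a1,b,d1,L2,L4,h,L6,b6,z6=k
    return A.apply([a1,b,d1])+B.apply([0,0,L2])+C.apply([L4,0,h])+F.apply([L6,b6,z6])
def res(k): return np.concatenate([[ (fk(l,k)-np.array(l[6:9]))*1000 for l in L]]).ravel()
K0=np.array([.05,-.1,.35,.4,.4,0,.25,-.09,0.])
if __name__=="__main__":
    k=least_squares(lambda k:np.r_[res(k),(k-K0)*.5],K0).x
    print(k.round(4)); print(res(k).reshape(-1,3).round(2)); np.save("k.npy",k)
E
python3 fit.py
```

```text
[-1.000e-04 -5.000e-04  1.988e-01  6.016e-01  4.636e-01 -0.000e+00
  3.780e-01 -1.913e-01  1.000e-04]
[[-0.  0. -0.]
 [-0. -0. -0.]
 [ 0. -0.  0.]
 [ 0. -0.  0.]]
```

```bash
cat > ik.py <<'E'
from fit import *
k=np.load("k.npy")
LO=np.array([-176.03,-82.01,-58.28,-173.87,-174.79,-173.66])+2; HI=np.array([176.03,121.73,71.71,95.51,-.11,173.66])-2
TO=R.from_euler("xyz",[-90,0,-90],degrees=True)
def ik(p,r,q0=None,n=12,seed=0):
    def f(q): return np.r_[(fk(q,k)-p)*10,((fkR(q,-1,-1)[-1]*TO).inv()*r).as_rotvec()]
    rng=np.random.default_rng(seed); best=None
    starts=[q0] if q0 is not None else [rng.uniform(np.maximum(LO,-120),np.minimum(HI,120)) for _ in range(n)]+[np.array([24,0,0,-4,-95,-20.])]
    for s in starts:
        o=least_squares(f,np.clip(s,LO+.1,HI-.1),bounds=(LO,HI),x_scale=30,max_nfev=80)
        if best is None or o.cost<best.cost: best=o
    return best.x,np.sqrt(2*best.cost)
def grasp(pg,rot): return np.array(pg)+rot.apply([0,0,.019])
E
cat > arc.py <<'E'
from ik import *
pose=np.load("pose.npy")
def bar(th):
    x,z=-.154,.190
    c,s=np.cos(th),np.sin(th)
    return rec2w(pose,[.08+x*c+z*s,0,.032-x*s+z*c])[0]
E
python3 - <<'E'
from arc import *
print(bar(0),bar(1.66))
for side in(-30,-15,0,15,30):
  for t in(-40,-25,-14,0,20):
    r=tool(-85.5,t,side); q,e=ik(grasp(bar(1.66),r),r); print(side,t,round(e,3),q.round(0))
E
```

```text
[0.63086846 0.06419173 0.222     ] [0.2749933  0.03633564 0.16846147]
-30 -40 0.0 [  5.  17. -22. -30. -91.  -1.]
-30 -25 0.0 [  5.   8. -27. -30. -81.   5.]
-30 -14 0.0 [  4.   1. -31. -31. -74.   9.]
-30 0 0.0 [  4.  -7. -36. -33. -66.  16.]
-30 20 0.0 [ -1. -17. -43. -40. -55.  32.]
-15 -40 0.0 [ 16.  15. -23. -22. -89.  -9.]
-15 -25 0.0 [ 19.   4. -30. -21. -78.  -9.]
-15 -14 0.0 [ 22.  -4. -35. -20. -69. -10.]
-15 0 0.0 [ 28. -16. -43. -16. -57. -16.]
-15 20 0.086 [ 41. -33. -56.  -8. -43. -28.]
0 -40 0.0 [ 28.  15. -26. -15. -87. -17.]
0 -25 0.0 [ 32.   3. -33. -12. -76. -23.]
0 -14 0.0 [ 38.  -6. -39.  -8. -68. -30.]
0 0 0.0 [ 51. -19. -50.   0. -59. -47.]
0 20 0.202 [ 139.  -71.  -56.    4. -115. -134.]
15 -40 0.0 [ 38.  16. -29.  -8. -87. -25.]
15 -25 0.0 [ 45.   5. -36.  -4. -77. -35.]
15 -14 0.0 [ 52.  -3. -43.   0. -71. -45.]
15 0 0.0 [ 65. -15. -53.   8. -65. -65.]
15 20 0.05 [ 155.  -67.  -56.   -8. -124. -157.]
30 -40 0.0 [ 49.  18. -33.  -2. -88. -32.]
30 -25 0.0 [ 55.   9. -39.   2. -80. -45.]
30 -14 0.0 [ 62.   3. -45.   6. -75. -56.]
30 0 0.0 [ 73.  -6. -53.  11. -71. -75.]
30 20 0.141 [ 174.  -74.  -50.  -27. -137.  171.]
```

```bash
python3 - <<'E'
from arc import *
q0=np.array([24,0,0,-4,-95,-20.]); prev=None
for i in range(0,31,2):
    th=1.66*i/30; r=tool(-85.5,-7*i/30); q,e=ik(grasp(bar(th),r),r,q0); q0=q
    print(round(th,2),round(e,4),q.round(0),bar(th).round(3))
# approach rows
rows([(np.array(p),tool(-85.5,t)) for p,t in [((.56,.056,.36),-8),((.62,.063,.30),-2),((.631,.0642,.26),0),((.631,.0642,.225),0),((.631,.0642,.203),0)]],1)
E
```

```text
0.0 0.0 [ 23.  18.  -7.  -0. -66. -19.] [0.631 0.064 0.222]
0.11 0.0 [ 24.  15.  -8.  -0. -67. -19.] [0.609 0.062 0.238]
0.22 0.0 [ 25.  13.  -9.  -0. -69. -20.] [0.586 0.061 0.251]
0.33 0.0 [ 26.  10. -11.  -1. -70. -21.] [0.561 0.059 0.262]
0.44 0.0 [ 26.   8. -13.  -1. -71. -22.] [0.535 0.057 0.27 ]
0.55 0.0 [ 27.   5. -15.  -1. -72. -23.] [0.508 0.055 0.275]
0.66 0.0 [ 29.   3. -17.  -1. -72. -24.] [0.482 0.053 0.277]
0.77 0.0 [ 30.   0. -20.  -1. -73. -25.] [0.455 0.05  0.276]
0.89 0.0 [ 31.  -2. -23.  -2. -73. -26.] [0.428 0.048 0.271]
1.0 0.0 [ 33.  -4. -26.  -2. -72. -28.] [0.402 0.046 0.265]
1.11 0.0 [ 35.  -6. -29.  -2. -72. -29.] [0.377 0.044 0.255]
1.22 0.0 [ 36.  -8. -32.  -3. -71. -31.] [0.353 0.042 0.242]
1.33 0.0 [ 38. -10. -35.  -3. -69. -32.] [0.33  0.041 0.227]
1.44 0.0 [ 40. -11. -38.  -4. -68. -34.] [0.31  0.039 0.21 ]
1.55 0.0 [ 42. -12. -41.  -4. -66. -35.] [0.291 0.038 0.19 ]
1.66 0.0 [ 44. -12. -44.  -5. -63. -37.] [0.275 0.036 0.168]
[-0.0013,-0.0669,0.0268,0.070,0.000,0.000,1],
[-0.0035,-0.1384,0.0730,0.174,0.000,0.000,1],
[-0.0038,-0.1575,0.1098,0.209,0.000,0.000,1],
[-0.0038,-0.1648,0.1440,0.209,0.000,0.000,1],
[-0.0038,-0.1694,0.1655,0.209,0.000,0.000,1],
```

```bash
python3 -m pendant '[[-0.001,-0.035,0.013,0.035,0,0,1],[-0.0013,-0.067,0.027,0.07,0,0,1],[-0.0025,-0.105,0.05,0.12,0,0,1],[-0.0035,-0.138,0.073,0.174,0,0,1],[-0.0038,-0.158,0.11,0.209,0,0,1],[-0.0038,-0.165,0.144,0.209,0,0,1],[-0.0038,-0.169,0.165,0.209,0,0,1],[-0.0038,-0.169,0.165,0.209,0,0,1]]'
python3 log.py '[-0.0038,-0.169,0.165,0.209,0,0]'
python3 - <<'E'
from plant import snapshot
import cv2
a=snapshot("top")["image"]; cv2.imwrite("pics/top1.png",a)
b=snapshot("scene")["image"]; 
cv2.imwrite("pics/sc1.png",cv2.resize(b[20:270,150:400],None,fx=2.3,fy=2.3))
E
```

```text
clock: 3.98
tool_pos: [0.6298, 0.0634, 0.1994]
orientation: [179.6, -0.1, -85.5]
force: [0.3, -1.3, -0.1]
opening: 0.0872
cmd [0.6308 0.0642 0.2036] [180.    0.  -85.5]
3.98 q [ 2.336e+01  1.789e+01 -6.810e+00 -5.000e-02 -6.570e+01 -1.886e+01] p [0.6298 0.0634 0.1994] rpy [ 1.7961e+02 -8.0000e-02 -8.5520e+01] F [ 0.3 -1.3 -0.1] M [-0.01  0.08  0.02] op 0.0872
```

View pics/sc1.png

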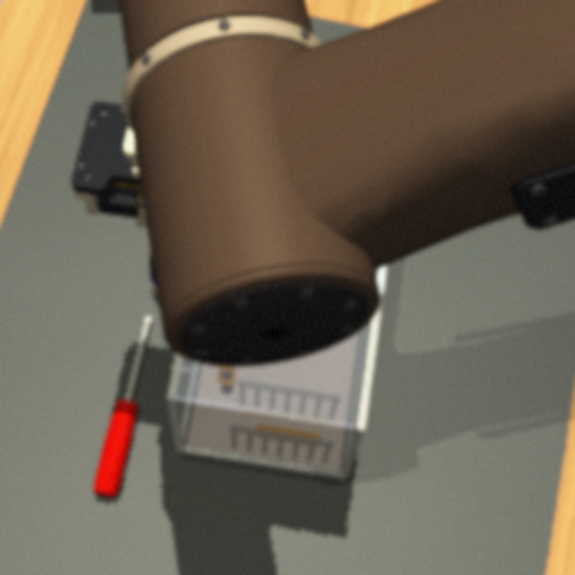

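View pics/top1.png

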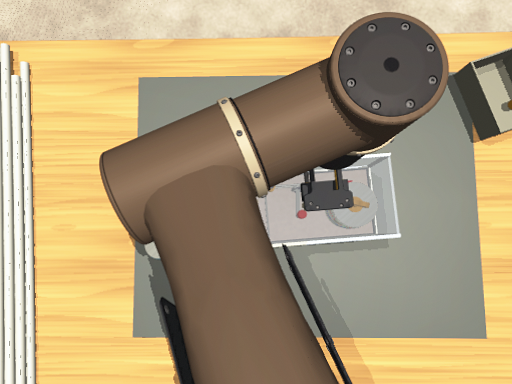

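The arm now covers the bar in both views, with the gripper around it, its housing at about (327,190) in the top view. I'll close on the bar and check the opening.

```bash
python3 -m pendant '[[0,0,0,0,0,0,-1],[0,0,0,0,0,0,-1],[0,0,0,0,0,0,-1],[0,0,0,0,0,0,-1],[0,0,0,0,0,0,-1],[0,0,0,0,0,0,-1]]'
python3 log.py
```

```text
clock: 4.82
tool_pos: [0.6308, 0.064, 0.2032]
orientation: [180.0, 0.0, -85.5]
force: [-0.4, -0.2, 0.2]
opening: 0.0335
4.83 q [ 2.339e+01  1.761e+01 -6.710e+00 -2.000e-02 -6.569e+01 -1.886e+01] p [0.6308 0.064  0.2032] rpy [ 1.7999e+02  2.0000e-02 -8.5480e+01] F [-0.4 -0.2  0.2] M [0.   0.05 0.03] op 0.0335
```

```bash
python3 -m pendant '[[0,0,0,0,0,0,-1],[0,0,0,0,0,0,-1],[0,0,0,0,0,0,-1],[0,0,0,0,0,0,-1]]'
python3 log.py
python3 - <<'E'
from arc import *
P,_=load()
ts=[(grasp(bar(th),tool(-85.5,-7*th/1.66)),tool(-85.5,-7*th/1.66)) for th in np.linspace(0,1.66,33)[1:]]
rows(ts[:12],-1)
E
```

```text
clock: 5.32
tool_pos: [0.6311, 0.0641, 0.2032]
orientation: [-180.0, 0.0, -85.5]
force: [1.7, 0.2, -0.7]
opening: 0.0109
5.33 q [ 2.339e+01  1.762e+01 -6.700e+00 -2.000e-02 -6.567e+01 -1.886e+01] p [0.6311 0.0641 0.2032] rpy [-1.7998e+02  2.0000e-02 -8.5480e+01] F [ 1.7  0.2 -0.7] M [ 0.01 -0.47  0.01] op 0.0109
[-0.0000,0.0100,-0.0071,-0.004,0.000,0.000,-1],
[-0.0000,0.0205,-0.0143,-0.007,0.000,0.000,-1],
[-0.0000,0.0314,-0.0210,-0.011,0.000,0.000,-1],
[-0.0000,0.0426,-0.0270,-0.015,0.000,0.000,-1],
[-0.0000,0.0541,-0.0325,-0.019,0.000,0.000,-1],
[-0.0001,0.0659,-0.0374,-0.023,0.000,0.000,-1],
[-0.0001,0.0779,-0.0417,-0.027,0.000,0.000,-1],
[-0.0001,0.0902,-0.0453,-0.030,0.000,0.000,-1],
[-0.0001,0.1025,-0.0484,-0.034,0.000,0.000,-1],
[-0.0001,0.1151,-0.0507,-0.038,0.000,0.000,-1],
[-0.0001,0.1277,-0.0525,-0.042,0.000,0.000,-1],
[-0.0001,0.1404,-0.0535,-0.046,0.000,0.000,-1],
```

```bash
python3 -m pendant '[[0,0.004,-0.0035,-0.002,0,0,-1],[0,0.01,-0.0071,-0.004,0,0,-1],[0,0.0205,-0.0143,-0.007,0,0,-1],[0,0.0314,-0.021,-0.011,0,0,-1],[0,0.0426,-0.027,-0.015,0,0,-1],[0,0.0426,-0.027,-0.015,0,0,-1]]'
python3 log.py '[0,0.0426,-0.027,-0.015,0,0]'
cat > nxt.py <<'E'
from arc import *
import sys
a,b,n,j=float(sys.argv[1]),float(sys.argv[2]),int(sys.argv[3]),float(sys.argv[4])
rows([(grasp(bar(th),tool(-85.5,-7*th/1.66)),tool(-85.5,-7*th/1.66)) for th in np.linspace(a,b,n+1)[1:]],j)
E
python3 nxt.py 0.2075 0.83 12 -1
```

```text
clock: 6.08
tool_pos: [0.5883, 0.0609, 0.2317]
orientation: [179.3, 0.1, -85.4]
force: [3.5, 0.7, 4.6]
opening: 0.0111
cmd [0.5883 0.0608 0.2306] [179.1   0.  -85.5]
6.08 q [ 24.63  13.    -9.07  -0.33 -68.6  -19.95] p [0.5883 0.0609 0.2317] rpy [ 1.7927e+02  6.0000e-02 -8.5450e+01] F [3.5 0.7 4.6] M [ 0.32 -1.68 -0.03] op 0.0111
[-0.0000,0.0116,-0.0053,-0.004,0.000,0.000,-1.0],
[-0.0001,0.0235,-0.0101,-0.008,0.000,0.000,-1.0],
[-0.0001,0.0355,-0.0142,-0.012,0.000,0.000,-1.0],
[-0.0001,0.0478,-0.0176,-0.015,0.000,0.000,-1.0],
[-0.0001,0.0603,-0.0205,-0.019,0.000,0.000,-1.0],
[-0.0001,0.0728,-0.0226,-0.023,0.000,0.000,-1.0],
[-0.0001,0.0855,-0.0242,-0.027,0.000,0.000,-1.0],
[-0.0001,0.0982,-0.0251,-0.031,0.000,0.000,-1.0],
[-0.0001,0.1110,-0.0253,-0.034,0.000,0.000,-1.0],
[-0.0001,0.1237,-0.0248,-0.038,0.000,0.000,-1.0],
[-0.0001,0.1364,-0.0238,-0.042,0.000,0.000,-1.0],
[-0.0002,0.1491,-0.0220,-0.046,0.000,0.000,-1.0],
```

```bash
python3 -m pendant '[[0,0.0116,-0.0053,-0.004,0,0,-1],[0,0.0235,-0.0101,-0.008,0,0,-1],[0,0.0355,-0.0142,-0.012,0,0,-1],[0,0.0478,-0.0176,-0.015,0,0,-1],[0,0.0603,-0.0205,-0.019,0,0,-1],[0,0.0728,-0.0226,-0.023,0,0,-1],[0,0.0855,-0.0242,-0.027,0,0,-1],[0,0.0982,-0.0251,-0.031,0,0,-1],[0,0.111,-0.0253,-0.034,0,0,-1],[0,0.1237,-0.0248,-0.038,0,0,-1],[0,0.1364,-0.0238,-0.042,0,0,-1],[0,0.1491,-0.022,-0.046,0,0,-1]]'
python3 log.py '[0,0.1491,-0.022,-0.046,0,0]'
python3 nxt.py 0.83 1.4 12 -1
```

```text
clock: 7.58
tool_pos: [0.4386, 0.0491, 0.2538]
orientation: [176.4, 0.1, -85.5]
force: [-0.8, 6.6, 3.1]
opening: 0.0108
cmd [0.44   0.0491 0.2549] [176.5   0.  -85.5]
7.58 q [ 30.6   -0.75 -21.46  -1.71 -72.52 -25.52] p [0.4386 0.0491 0.2538] rpy [ 1.7639e+02  5.0000e-02 -8.5490e+01] F [-0.8  6.6  3.1] M [ 2.32 -0.17 -0.1 ] op 0.0108
[-0.0002,0.0113,0.0027,-0.003,0.000,0.000,-1.0],
[-0.0002,0.0226,0.0059,-0.007,0.000,0.000,-1.0],
[-0.0002,0.0336,0.0097,-0.010,0.000,0.000,-1.0],
[-0.0002,0.0445,0.0139,-0.014,0.000,0.000,-1.0],
[-0.0002,0.0552,0.0187,-0.017,0.000,0.000,-1.0],
[-0.0002,0.0656,0.0240,-0.021,0.000,0.000,-1.0],
[-0.0002,0.0757,0.0297,-0.024,0.000,0.000,-1.0],
[-0.0002,0.0856,0.0360,-0.028,0.000,0.000,-1.0],
[-0.0002,0.0952,0.0426,-0.031,0.000,0.000,-1.0],
[-0.0002,0.1044,0.0498,-0.035,0.000,0.000,-1.0],
[-0.0002,0.1133,0.0573,-0.038,0.000,0.000,-1.0],
[-0.0002,0.1218,0.0653,-0.042,0.000,0.000,-1.0],
```

```bash
python3 -m pendant '[[-0.0003,0.0113,0.0027,-0.003,0,0,-1],[-0.0006,0.0226,0.0059,-0.007,0,0,-1],[-0.001,0.0336,0.0097,-0.01,0,0,-1],[-0.001,0.0445,0.0139,-0.014,0,0,-1],[-0.0012,0.0552,0.0187,-0.017,0,0,-1],[-0.0012,0.0656,0.024,-0.021,0,0,-1],[-0.0014,0.0757,0.0297,-0.024,0,0,-1],[-0.0014,0.0856,0.036,-0.028,0,0,-1],[-0.0016,0.0952,0.0426,-0.031,0,0,-1],[-0.0016,0.1044,0.0498,-0.035,0,0,-1],[-0.0018,0.1133,0.0573,-0.038,0,0,-1],[-0.0018,0.1218,0.0653,-0.042,0,0,-1]]'
python3 log.py '[-0.0018,0.1218,0.0653,-0.042,0,0]'
python3 nxt.py 1.4 1.68 7 -1
```

```text
clock: 9.07
tool_pos: [0.314, 0.0406, 0.1962]
orientation: [174.0, 0.0, -85.5]
force: [-0.7, -4.1, 0.6]
opening: 0.0105
cmd [0.3147 0.041  0.1972] [174.1   0.  -85.5]
9.07 q [ 39.61 -10.47 -37.02  -3.68 -68.37 -33.59] p [0.314  0.0406 0.1962] rpy [174.05   0.   -85.48] F [-0.7 -4.1  0.6] M [-1.35 -0.37  0.17] op 0.0105
[0.0016,0.0066,0.0073,-0.003,0.000,0.000,-1.0],
[0.0016,0.0128,0.0149,-0.006,0.000,0.000,-1.0],
[0.0016,0.0188,0.0227,-0.009,0.000,0.000,-1.0],
[0.0016,0.0244,0.0307,-0.012,0.000,0.000,-1.0],
[0.0016,0.0298,0.0389,-0.015,0.000,0.000,-1.0],
[0.0016,0.0348,0.0474,-0.017,0.000,0.000,-1.0],
[0.0016,0.0394,0.0560,-0.020,0.000,0.000,-1.0],
```

```bash
python3 -m pendant '[[0.0006,0.0066,0.0073,-0.003,0,0,-1],[0.0008,0.0128,0.0149,-0.006,0,0,-1],[0.001,0.0188,0.0227,-0.009,0,0,-1],[0.001,0.0244,0.0307,-0.012,0,0,-1],[0.001,0.0298,0.0389,-0.015,0,0,-1],[0.001,0.0335,0.0448,-0.016,0,0,-1],[0.001,0.036,0.0495,-0.018,0,0,-1],[0.001,0.036,0.0495,-0.018,0,0,-1]]'
python3 log.py '[0.001,0.036,0.0495,-0.018,0,0]'
python3 - <<'E'
from arc import *
from plant import snapshot
print((grasp(bar(1.66),tool(-85.5,-7))))
a=snapshot("top")["image"]; cv2.imwrite("pics/top2.png",a)
b=snapshot("scene")["image"];cv2.imwrite("pics/sc2.png",b) 
E
```

```text
clock: 10.07
tool_pos: [0.274, 0.0374, 0.1508]
orientation: [173.1, 0.1, -85.5]
force: [-0.3, 6.2, -1.1]
opening: 0.0108
cmd [0.274  0.0368 0.1516] [173.1   0.  -85.5]
10.07 q [ 43.6  -11.9  -44.14  -4.97 -63.16 -36.63] p [0.274  0.0374 0.1508] rpy [ 1.7308e+02  1.0000e-01 -8.5490e+01] F [-0.3  6.2 -1.1] M [ 2.15 -0.47 -0.25] op 0.0108
[0.27268492 0.03615397 0.14960309]
```

View pics/sc2.png

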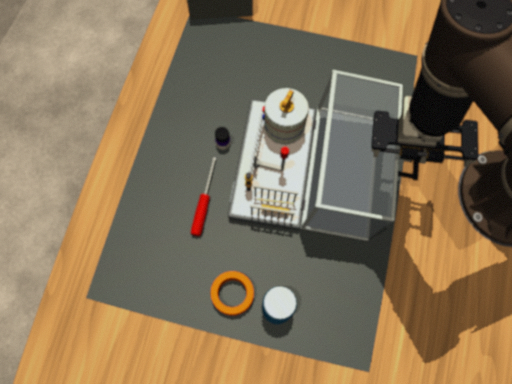

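View pics/top2.png

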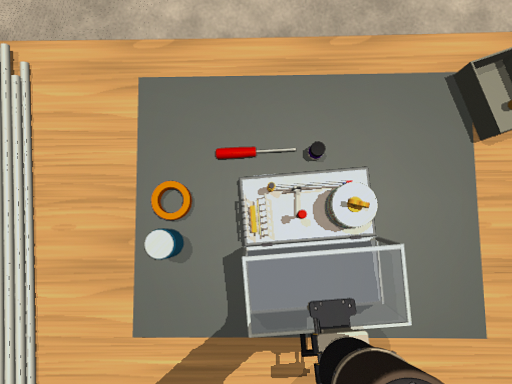

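The cover now lies back over the near side (gripper body at about (335,312) in the top view). I'll press gently on to the stop.

```bash
python3 -m pendant '[[-0.0005,0.0005,0.0015,0,0,0,-1],[-0.001,0.001,0.003,0,0,0,-1],[-0.001,0.0015,0.0045,0,0,0,-1],[-0.001,0.0015,0.0045,0,0,0,-1]]'
python3 log.py '[-0.001,0.0015,0.0045,0,0,0]'
```

```text
clock: 10.68
tool_pos: [0.2731, 0.0374, 0.1488]
orientation: [173.2, -0.0, -85.4]
force: [-6.3, -0.2, 26.6]
opening: 0.0108
cmd [0.2719 0.0376 0.1474] [173.1   0.  -85.5]
10.68 q [ 44.01 -11.95 -44.52  -4.83 -62.84 -36.99] p [0.2731 0.0374 0.1488] rpy [ 1.7316e+02 -5.0000e-02 -8.5390e+01] F [-6.3 -0.2 26.6] M [-0.06  2.93 -0.02] op 0.0108
```

```bash
python3 -m pendant '[[0,-0.001,-0.0014,0,0,0,-1],[0,-0.001,-0.0014,0,0,0,-0.48],[0,-0.001,-0.0014,0,0,0,-0.48],[0,-0.001,-0.0014,0,0,0,-0.48]]'
python3 log.py '[0,-0.001,-0.0014,0,0,0]'
```

```text
clock: 11.18
tool_pos: [0.2728, 0.0372, 0.1479]
orientation: [173.0, -0.0, -85.5]
force: [0.5, -0.1, 0.6]
opening: 0.0225
cmd [0.273  0.0377 0.1486] [173.1   0.  -85.5]
11.18 q [ 43.83 -11.78 -44.51  -4.95 -62.79 -36.84] p [0.2728 0.0372 0.1479] rpy [ 1.7301e+02 -3.0000e-02 -8.5480e+01] F [ 0.5 -0.1  0.6] M [ 0.04 -0.32 -0.05] op 0.0225
```

```bash
python3 -m pendant '[[0,0,-0.02,0,0,0,-0.48],[0,0,-0.05,0,0,0,-0.48],[0,0,-0.09,0,0,0,-0.48],[0,0,-0.12,0,0,0,-0.48]]'
python3 log.py '[0,0,-0.12,0,0,0]'
python3 - <<'E'
import cv2
a=cv2.imread("pics/top2.png")[160:250,235:385]
cv2.imwrite("pics/top2c.png",cv2.resize(a,None,fx=5,fy=5,interpolation=cv2.INTER_CUBIC))
a=cv2.imread("pics/sc2.png")[80:230,225:325]
cv2.imwrite("pics/sc2c.png",cv2.resize(a,None,fx=4,fy=4,interpolation=cv2.INTER_CUBIC))
E
```

```text
clock: 11.68
tool_pos: [0.2878, 0.0386, 0.2686]
orientation: [173.1, 0.0, -85.5]
force: [0.5, -0.2, -1.1]
opening: 0.0229
cmd [0.2875 0.0388 0.2677] [173.1   0.  -85.5]
11.68 q [ 41.92 -16.27 -31.09  -4.26 -80.7  -36.5 ] p [0.2878 0.0386 0.2686] rpy [ 1.7309e+02  2.0000e-02 -8.5480e+01] F [ 0.5 -0.2 -1.1] M [ 0.04 -0.37 -0.02] op 0.0229
```

View pics/top2c.png

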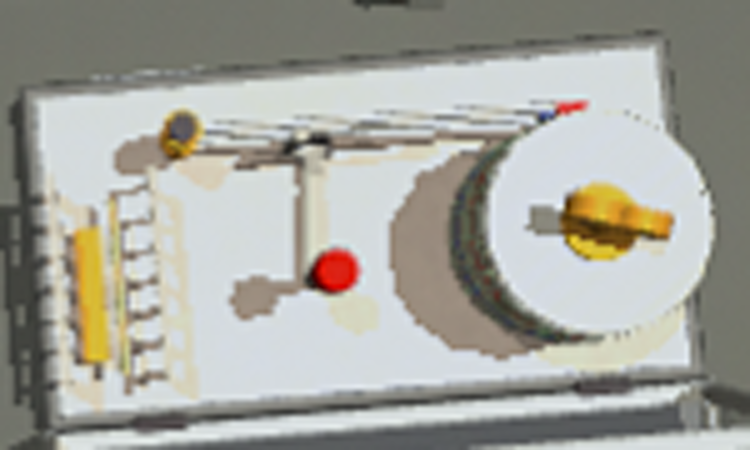

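View pics/sc2c.png

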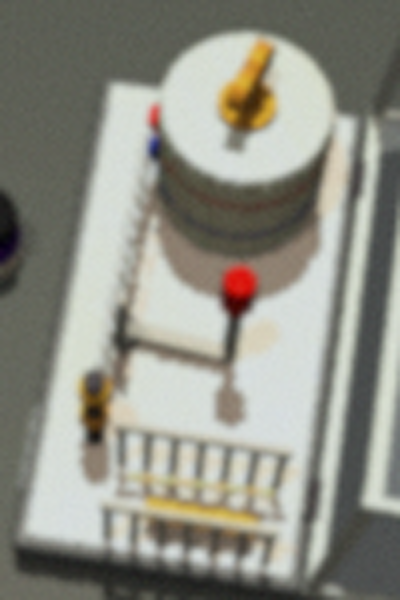

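```bash
python3 - <<'E'
from arc import *
t=lambda u:(np.array(u)+.5)/5-.5+[235,160]
s=lambda u:(np.array(u)+.5)/4-.5+[225,80]
print("knob",unproj("top",t((336,268)),.142),unproj("scene",s((241,280)),.142),rec2w(pose,[.021,-.024,.127]))
for f,n,A,B in((t,"top",(568,207),(672,222)),(s,"scene",(234,98),(264,46))):
    a,b=unproj(n,f(A),.171),unproj(n,f(B),.171); d=b-a
    print(n,a,b,np.linalg.norm(d),np.degrees(np.arctan2(d[1],d[0])),(a+b)/2)
# predicted projections of wing in crop px for given angles
c=rec2w(pose,[.01,.085,.171])[0]
for th in (180,187,195,200):
    a=np.radians(94.5-th); 
    e=[c+[x*np.cos(a)*.021,x*np.sin(a)*.021,0] for x in(1,-1)]
    print(th,((proj("top",e)-[235,160]+.5)*5-.5).round(0).tolist(),((proj("scene",e)-[225,80]+.5)*4-.5).round(0).tolist())
# drum top centre check
print(((proj("top",rec2w(pose,[.01,.085,.129]))-[235,160]+.5)*5-.5).round(0),((proj("scene",rec2w(pose,[.01,.085,.129]))-[225,80]+.5)*4-.5).round(0))
E
```

```text
knob [0.53505414 0.0803494  0.142     ] [0.53351898 0.08105217 0.142     ] [[0.53428529 0.0807051  0.127     ]]
top [ 0.55688637 -0.00660535  0.171     ] [ 0.55078931 -0.04638915  0.171     ] 0.04024828818379709 -98.71306195708792 [ 0.55383784 -0.02649725  0.171     ]
scene [ 0.55819295 -0.00479773  0.171     ] [ 0.54985936 -0.03896732  0.171     ] 0.03517114903988239 -103.70624229137353 [ 0.55402616 -0.02188252  0.171     ]
180 [[676.0, 210.0], [567.0, 219.0]] [[257.0, 29.0], [246.0, 98.0]]
187 [[676.0, 217.0], [567.0, 213.0]] [[262.0, 30.0], [241.0, 97.0]]
195 [[676.0, 224.0], [568.0, 205.0]] [[267.0, 32.0], [236.0, 96.0]]
200 [[675.0, 229.0], [568.0, 201.0]] [[271.0, 33.0], [233.0, 94.0]]
[[595. 222.]] [[247. 105.]]
```

```bash
cat > lift.py <<'E'
from arc import *
piv=rec2w(pose,[-.0385,-.018,.127])[0]; kn0=rec2w(pose,[.021,-.024,.127])[0]
def knob(th): return piv+R.from_euler("z",-th).apply(kn0-piv)
KC=np.array([.5538,-.0268,.159])
E
python3 - <<'E'
from lift import *
from scipy.spatial.transform import Slerp
print(knob(0),knob(.8),rec2w(pose,[-.001,-.065,.127]))
for y in(4.5,-175.5):
    for th in(0,.8):
        p=knob(th)-[0,0,.013]; q,e=ik(p,tool(y)); print(y,th,e.round(4),q.round(0))
for y in(79.5,-100.5,-190.5,-10.5,-270,-40):
    q,e=ik(KC-[0,0,.016],tool(y)); print("key",y,e.round(4),q.round(0))
P0,R0=load(); P1=knob(0)+[0,0,.24-.127]; S=Slerp([0,1],R.concatenate([R0,tool(4.5)]))
ts=[(P0+(P1-P0)*t,S(t)) for t in np.arange(1,11)/10]+[(knob(0)*[1,1,0]+[0,0,z],tool(4.5)) for z in(.19,.15)]
rows(ts,0)
E
```

```text
[0.53428529 0.0807051  0.127     ] [0.55337844 0.12318754 0.127     ] [[0.55301872 0.12329687 0.127     ]]
4.5 0 0.0 [ 29.  14. -25.   0. -51.  65.]
4.5 0.8 0.0 [ 32.  16. -22.  -0. -52.  62.]
-175.5 0 0.0 [  29.   14.  -25.   -0.  -51. -115.]
-175.5 0.8 0.0 [  32.   16.  -22.   -0.  -52. -118.]
key 79.5 0.0 [ 17.  13. -21.  -0. -55. 152.]
key -100.5 0.0 [ 17.  13. -21.   0. -55. -28.]
key -190.5 0.0 [  17.   13.  -21.   -0.  -55. -118.]
key -10.5 0.0 [ 17.  13. -21.   0. -55.  62.]
key -270 0.0 [ 17.  13. -21.   0. -55. 163.]
key -40 0.0 [ 17.  13. -21.   0. -55.  33.]
[-0.0022,-0.0251,-0.0003,0.009,0.010,-0.157,0],
[-0.0045,-0.0502,-0.0005,0.019,0.019,-0.314,0],
[-0.0067,-0.0753,-0.0008,0.028,0.029,-0.471,0],
[-0.0089,-0.1003,-0.0010,0.038,0.038,-0.627,0],
[-0.0111,-0.1254,-0.0013,0.047,0.048,-0.784,0],
[-0.0134,-0.1505,-0.0016,0.057,0.057,-0.941,0],
[-0.0156,-0.1756,-0.0018,0.066,0.067,-1.098,0],
[-0.0178,-0.2007,-0.0021,0.076,0.076,-1.255,0],
[-0.0201,-0.2258,-0.0023,0.085,0.086,-1.412,0],
[-0.0223,-0.2508,-0.0026,0.095,0.095,-1.568,0],
[-0.0223,-0.2569,0.0470,0.095,0.095,-1.568,0],
[-0.0222,-0.2617,0.0867,0.095,0.095,-1.568,0],
```

```bash
python3 -m pendant '[[-0.0022,-0.0251,-0.0003,0.009,0.01,-0.157,0],[-0.0045,-0.0502,-0.0005,0.019,0.019,-0.314,0],[-0.0067,-0.0753,-0.0008,0.028,0.029,-0.471,0],[-0.0089,-0.1003,-0.001,0.038,0.038,-0.627,0],[-0.0111,-0.1254,-0.0013,0.047,0.048,-0.784,0],[-0.0134,-0.1505,-0.0016,0.057,0.057,-0.941,0],[-0.0156,-0.1756,-0.0018,0.066,0.067,-1.098,0],[-0.0178,-0.2007,-0.0021,0.076,0.076,-1.255,0],[-0.0201,-0.2258,-0.0023,0.085,0.086,-1.412,0],[-0.0223,-0.2508,-0.0026,0.095,0.095,-1.568,0],[-0.0223,-0.2569,0.047,0.095,0.095,-1.568,0],[-0.0223,-0.2569,0.047,0.095,0.095,-1.568,0]]'
python3 log.py '[-0.0223,-0.2569,0.047,0.095,0.095,-1.568]'
python3 - <<'E'
from lift import *
rows([(knob(0)*[1,1,0]+[0,0,z],tool(4.5)) for z in(.16,.13,.114)],0)
from plant import snapshot
b=snapshot("scene")["image"];cv2.imwrite("pics/sc3.png",b) 
b=snapshot("top")["image"];cv2.imwrite("pics/top3.png",b) 
E
```

```text
clock: 13.18
tool_pos: [0.5318, 0.0794, 0.186]
orientation: [179.9, 0.5, 4.4]
force: [0.2, -0.6, 0.4]
opening: 0.0439
cmd [0.5343 0.0807 0.19  ] [-180.     0.     4.5]
13.18 q [ 29.34   9.75 -19.63  -0.08 -61.1   65.12] p [0.5318 0.0794 0.186 ] rpy [179.86   0.47   4.42] F [ 0.2 -0.6  0.4] M [-0.18  0.12 -0.01] op 0.0439
[-0.0000,0.0000,0.0300,-0.000,0.000,-0.000,0],
[-0.0000,0.0001,0.0600,-0.000,0.000,-0.000,0],
[-0.0000,0.0001,0.0760,-0.000,0.000,-0.000,0],
```

View pics/sc3.png

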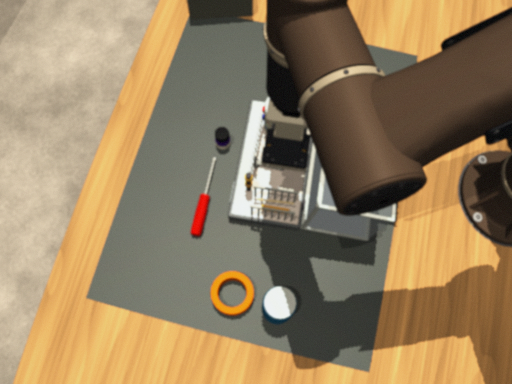

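The cover stays back, and the gripper hangs over the knob (body at about (288,140)). Going down slowly and closing.

```bash
python3 -m pendant '[[0,0,0.02,0,0,0,0],[0,0,0.04,0,0,0,0],[0,0,0.058,0,0,0,0],[0,0,0.068,0,0,0,0],[0,0,0.074,0,0,0,0],[0,0,0.075,0,0,0,-1],[0,0,0.075,0,0,0,-1],[0,0,0.075,0,0,0,-1],[0,0,0.075,0,0,0,-1],[0,0,0.075,0,0,0,-1]]'
python3 log.py '[0,0,0.075,0,0,0]'
python3 - <<'E'
from lift import *
rows([(knob(th)*[1,1,0]+[0,0,.115],tool(4.5)) for th in np.linspace(0,.82,9)[1:]],-1)
E
```

```text
clock: 14.52
tool_pos: [0.5346, 0.0807, 0.115]
orientation: [-180.0, -0.0, 4.5]
force: [-1.0, -0.4, 3.1]
opening: 0.0172
cmd [0.5343 0.0808 0.115 ] [-180.     0.     4.5]
14.53 q [ 2.935e+01  1.381e+01 -2.490e+01 -1.000e-02 -5.126e+01  6.514e+01] p [0.5346 0.0807 0.115 ] rpy [-1.7998e+02 -2.0000e-02  4.4800e+00] F [-1.  -0.4  3.1] M [-0.12  0.43 -0.01] op 0.0172
[0.0009,-0.0060,0.0000,-0.000,0.000,-0.000,-1],
[0.0025,-0.0119,0.0000,-0.000,0.000,-0.000,-1],
[0.0046,-0.0177,0.0000,-0.000,0.000,-0.000,-1],
[0.0073,-0.0232,0.0000,-0.000,0.000,-0.000,-1],
[0.0106,-0.0283,0.0000,-0.000,0.000,-0.000,-1],
[0.0144,-0.0332,0.0000,-0.000,0.000,-0.000,-1],
[0.0186,-0.0376,0.0000,-0.000,0.000,-0.000,-1],
[0.0233,-0.0415,0.0000,-0.000,0.000,-0.000,-1],
```

Gripped (17.2 mm on the 18 mm knob). Turning it along its arc.

```bash
python3 -m pendant '[[0.0009,-0.006,0,0,0,0,-1],[0.0025,-0.0119,0,0,0,0,-1],[0.0046,-0.0177,0,0,0,0,-1],[0.0073,-0.0232,0,0,0,0,-1],[0.0106,-0.0283,0,0,0,0,-1],[0.0144,-0.0332,0,0,0,0,-1],[0.0186,-0.0376,0,0,0,0,-1],[0.022,-0.0405,0,0,0,0,-1],[0.022,-0.0405,0,0,0,0,-1]]'
python3 log.py '[0.022,-0.0405,0,0,0,0]'; python3 -c "
from lift import *
from plant import ctrl
p=ctrl.get_obs()['tool_pos']; d=(p-piv)[:2]; e=(kn0-piv)[:2]; print(np.linalg.norm(d),np.arctan2(e[1],e[0])-np.arctan2(d[1],d[0]))"
```

```text
clock: 15.65
tool_pos: [0.552, 0.1216, 0.1143]
orientation: [179.9, 0.2, 4.4]
force: [-1.9, -4.7, 5.4]
opening: 0.0177
cmd [0.5531 0.1229 0.115 ] [-180.     0.     4.5]
15.65 q [ 3.226e+01  1.611e+01 -2.173e+01  1.000e-02 -5.236e+01  6.216e+01] p [0.552  0.1216 0.1143] rpy [179.9    0.18   4.43] F [-1.9 -4.7  5.4] M [-2.06  1.08 -0.4 ] op 0.0177
0.05957126626205528 0.7651578189856445
```

```bash
python3 -m pendant '[[0.001,-0.001,0,0,0,0,-1],[0.0022,-0.002,0,0,0,0,-1],[0.0022,-0.002,0,0,0,0,-1],[0.0022,-0.002,0,0,0,0,-1]]'
python3 log.py '[0.0022,-0.002,0,0,0,0]'; python3 -c "
from lift import *
from plant import ctrl
p=ctrl.get_obs()['tool_pos']; d=(p-piv)[:2]; e=(kn0-piv)[:2]; print(np.linalg.norm(d),np.arctan2(e[1],e[0])-np.arctan2(d[1],d[0]))"
```

```text
clock: 16.15
tool_pos: [0.5532, 0.1228, 0.1143]
orientation: [179.8, 0.3, 4.4]
force: [-5.7, -8.0, 7.1]
opening: 0.0175
cmd [0.5551 0.125  0.115 ] [-180.     0.     4.5]
16.15 q [ 3.231e+01  1.629e+01 -2.149e+01  2.000e-02 -5.253e+01  6.210e+01] p [0.5532 0.1228 0.1143] rpy [179.84   0.26   4.42] F [-5.7 -8.   7.1] M [-2.96  1.85 -0.25] op 0.0175
0.059640712282775926 0.7936723614644543
```

```bash
python3 -m pendant '[[0.001,-0.001,0,0,0,0,-1],[0.0018,-0.0018,0,0,0,0,-1],[0.0018,-0.0018,0,0,0,0,-1]]'
python3 log.py '[0.0018,-0.0018,0,0,0,0]'; python3 -c "
from lift import *
from plant import ctrl
p=ctrl.get_obs()['tool_pos']; d=(p-piv)[:2]; e=(kn0-piv)[:2]; print(np.linalg.norm(d),np.arctan2(e[1],e[0])-np.arctan2(d[1],d[0]))"
```

```text
clock: 16.52
tool_pos: [0.5533, 0.1231, 0.1142]
orientation: [179.7, 0.5, 4.4]
force: [-8.4, -12.7, 12.1]
opening: 0.017
cmd [0.5567 0.127  0.115 ] [-180.     0.     4.5]
16.52 q [ 3.235e+01  1.643e+01 -2.132e+01  6.000e-02 -5.280e+01  6.202e+01] p [0.5533 0.1231 0.1142] rpy [179.7    0.46   4.4 ] F [ -8.4 -12.7  12.1] M [-4.92  3.47 -0.24] op 0.017
0.05976169751630657 0.7976358620209227
```

```bash
python3 -m pendant '[[-0.0034,0.0037,0,0,0,0,-1],[-0.0034,0.0037,0,0,0,0,-0.2],[-0.0034,0.0037,0,0,0,0,0],[-0.0034,0.0037,0,0,0,0,0],[-0.0034,0.0037,-0.03,0,0,0,0],[-0.0034,0.0037,-0.07,0,0,0,0],[-0.0034,0.0037,-0.11,0,0,0,0],[-0.0034,0.0037,-0.11,0,0,0,0]]'
python3 log.py '[-0.0034,0.0037,-0.11,0,0,0]'
python3 - <<'E'
from lift import *
from scipy.spatial.transform import Slerp
P0,R0=load(); P1=np.array([.5538,-.0268,.225]); S=Slerp([0,1],R.concatenate([R0,tool(79.5)]))
rows([(P0+(P1-P0)*t,S(t)) for t in np.arange(1,9)/8],0)
from plant import snapshot
b=snapshot("scene")["image"];cv2.imwrite("pics/sc4.png",cv2.resize(b[80:250,200:410],None,fx=3,fy=3,interpolation=cv2.INTER_CUBIC)) 
E
```

```text
clock: 17.52
tool_pos: [0.5557, 0.1239, 0.2282]
orientation: [-179.9, -0.3, 4.5]
force: [-0.5, -0.3, -0.7]
opening: 0.0434
cmd [0.5537 0.123  0.225 ] [-180.     0.     4.5]
17.52 q [ 3.227e+01  1.036e+01 -1.309e+01  3.000e-02 -6.618e+01  6.223e+01] p [0.5557 0.1239 0.2282] rpy [-179.85   -0.34    4.52] F [-0.5 -0.3 -0.7] M [-0.13  0.14 -0.02] op 0.0434
[-0.0014,0.0187,-0.0000,-0.000,0.000,-0.164,0],
[-0.0029,0.0373,-0.0000,-0.000,0.000,-0.327,0],
[-0.0043,0.0560,-0.0000,-0.000,0.000,-0.491,0],
[-0.0058,0.0747,-0.0000,-0.000,0.000,-0.655,0],
[-0.0072,0.0933,-0.0000,-0.000,0.000,-0.818,0],
[-0.0087,0.1120,-0.0000,-0.000,0.000,-0.982,0],
[-0.0101,0.1307,-0.0000,-0.000,0.000,-1.146,0],
[-0.0116,0.1493,-0.0000,-0.000,0.000,-1.309,0],
```

View pics/sc4.png

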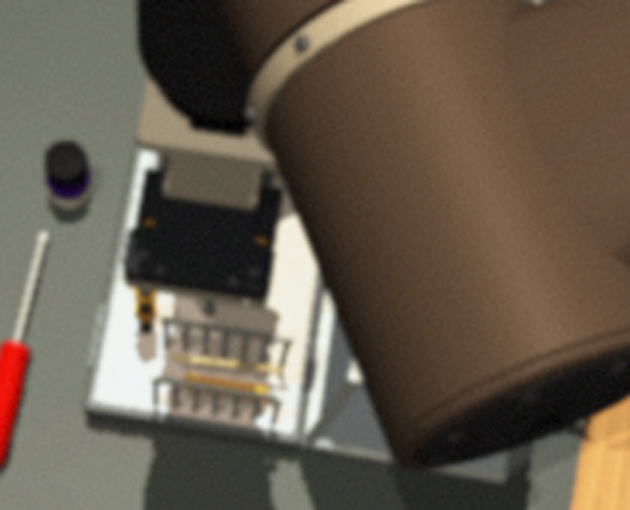

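The gripper body hides the lifter for now (it spans about (130-280,150-300) in the crop). I'll look again from over the key.

```bash
python3 -m pendant '[[-0.0014,0.0187,0,0,0,-0.164,0],[-0.0029,0.0373,0,0,0,-0.327,0],[-0.0043,0.056,0,0,0,-0.491,0],[-0.0058,0.0747,0,0,0,-0.655,0],[-0.0072,0.0933,0,0,0,-0.818,0],[-0.0087,0.112,0,0,0,-0.982,0],[-0.0101,0.1307,0,0,0,-1.146,0],[-0.0116,0.1493,0,0,0,-1.309,0],[-0.0116,0.1493,0.005,0,0,-1.309,0]]'
python3 log.py '[-0.0116,0.1493,0.005,0,0,-1.309]'
python3 - <<'E'
from lift import *
from plant import snapshot
b=snapshot("scene")["image"];cv2.imwrite("pics/sc5.png",cv2.resize(b[80:250,200:410],None,fx=3,fy=3,interpolation=cv2.INTER_CUBIC)) 
b=snapshot("top")["image"];cv2.imwrite("pics/top5.png",cv2.resize(b[140:260,225:410],None,fx=4,fy=4,interpolation=cv2.INTER_CUBIC)) 
E
```

```text
clock: 18.7
tool_pos: [0.5535, -0.0277, 0.2185]
orientation: [-179.9, 0.0, 79.4]
force: [-0.2, -0.3, -0.7]
opening: 0.0436
cmd [ 0.5538 -0.0268  0.22  ] [-180.    -0.    79.5]
18.7 q [ 1.7360e+01  9.5800e+00 -1.5340e+01 -3.0000e-02 -6.5160e+01  1.5207e+02] p [ 0.5535 -0.0277  0.2185] rpy [-1.7992e+02  1.0000e-02  7.9410e+01] F [-0.2 -0.3 -0.7] M [-0.09  0.01 -0.02] op 0.0436
```

View pics/sc5.png

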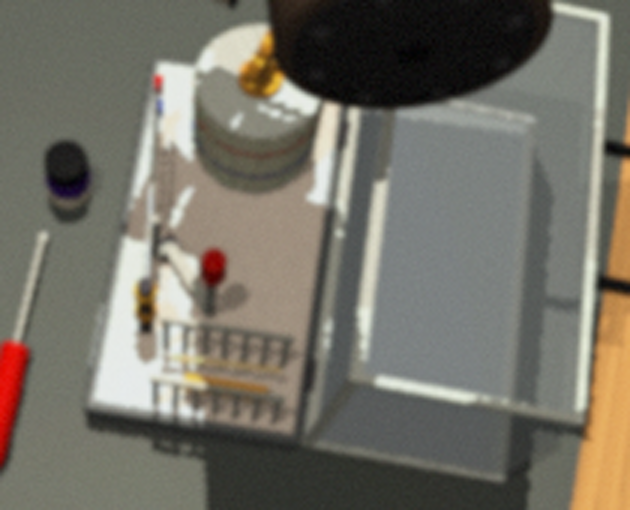

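View pics/top5.png

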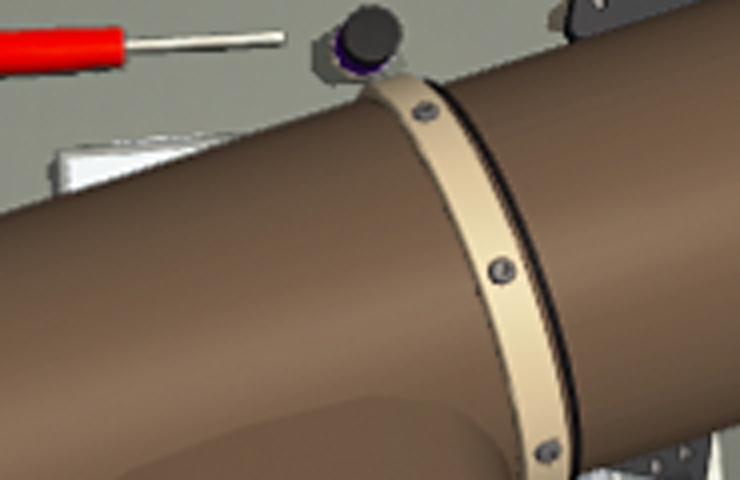

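The scene view shows the knob moved to crop (212,262) and the pen arms standing off the drum. Checking the knob position numerically, then down onto the key.

```bash
python3 - <<'E'
from lift import *
u=unproj("scene",(np.array([213,258])+.5)/3-.5+[200,80],.142); d=(u-piv)[:2]; e=(kn0-piv)[:2]
print(u,np.linalg.norm(d),np.arctan2(e[1],e[0])-np.arctan2(d[1],d[0]))
E
python3 -m pendant '[[0,0,0.02,0,0,0,0],[0,0,0.04,0,0,0,0],[0,0,0.06,0,0,0,0],[0,0,0.074,0,0,0,0],[0,0,0.079,0,0,0,0],[0,0,0.079,0,0,0,-1],[0,0,0.079,0,0,0,-1],[0,0,0.079,0,0,0,-1],[0,0,0.079,0,0,0,-1],[0,0,0.079,0,0,0,-1],[0,0,0.079,0,0,0,-1]]'
python3 log.py '[0,0,0.079,0,0,0]'
```

```text
[0.55344246 0.12258024 0.142     ] 0.059314317343099776 0.7938237652288826
clock: 20.18
tool_pos: [0.5543, -0.0269, 0.141]
orientation: [180.0, -0.0, 79.5]
force: [1.4, -0.5, 1.0]
opening: 0.01
cmd [ 0.5537 -0.0268  0.141 ] [-180.    -0.    79.5]
20.18 q [ 17.44  13.45 -21.39  -0.   -55.11 152.04] p [ 0.5543 -0.0269  0.141 ] rpy [ 1.7995e+02 -3.0000e-02  7.9480e+01] F [ 1.4 -0.5  1. ] M [-0.42 -0.54 -0.02] op 0.01
```

```bash
python3 -m pendant '[[0,0,0,0,0,0.06,-1],[0,0,0,0,0,0.18,-1],[0,0,0,0,0,0.3,-1],[0,0,0,0,0,0.43,-1],[0,0,0,0,0,0.56,-1],[0,0,0,0,0,0.69,-1],[0,0,0,0,0,0.82,-1],[0,0,0,0,0,0.95,-1],[0,0,0,0,0,1.08,-1],[0,0,0,0,0,1.21,-1],[0,0,0,0,0,1.34,-1],[0,0,0,0,0,1.44,-1]]'
python3 log.py '[0,0,0,0,0,1.44]'
```

```text
clock: 21.68
tool_pos: [0.555, -0.0277, 0.141]
orientation: [179.9, -0.1, -3.2]
force: [5.7, -7.0, -1.4]
opening: 0.0099
cmd [ 0.5537 -0.0268  0.141 ] [-180.    0.   -3.]
21.68 q [ 17.39  13.48 -21.39   0.11 -55.06  69.35] p [ 0.555  -0.0277  0.141 ] rpy [ 1.7994e+02 -1.0000e-01 -3.2000e+00] F [ 5.7 -7.  -1.4] M [-2.45 -1.89  0.22] op 0.0099
```

```bash
python3 -m pendant '[[0,0,0,0,0,0,-0.3],[0,0,0,0,0,0,-0.3],[0,0,0,0,0,0,-0.3]]'
python3 log.py
python3 - <<'E'
from lift import *
rows([(np.array([.5555,-.0285,.141]),tool(-3))],-1)
E
```

```text
clock: 22.05
tool_pos: [0.5535, -0.0267, 0.1403]
orientation: [-180.0, 0.1, -3.0]
force: [0.2, -0.7, 0.3]
opening: 0.0296
22.05 q [ 1.746e+01  1.347e+01 -2.144e+01 -5.000e-02 -5.513e+01  6.957e+01] p [ 0.5535 -0.0267  0.1403] rpy [-1.7998e+02  5.0000e-02 -3.0000e+00] F [ 0.2 -0.7  0.3] M [-0.08  0.17  0.01] op 0.0296
[0.0018,0.0017,-0.0000,-0.000,0.000,-0.000,-1],
```

```bash
python3 -m pendant '[[0.0012,0.0012,0,0,0,0,-0.3],[0.0012,0.0012,0,0,0,0,-1],[0.0012,0.0012,0,0,0,0,-1],[0.0012,0.0012,0,0,0,0,-1],[0.0012,0.0012,0,0,0,0,-1],[0.0012,0.0012,0,0,0,0,-1]]'
python3 log.py '[0.0012,0.0012,0,0,0,0]'
python3 -m pendant '[[0,0,0,0,0,0.06,-1],[0,0,0,0,0,0.18,-1],[0,0,0,0,0,0.3,-1],[0,0,0,0,0,0.43,-1],[0,0,0,0,0,0.56,-1],[0,0,0,0,0,0.69,-1],[0,0,0,0,0,0.82,-1],[0,0,0,0,0,0.95,-1],[0,0,0,0,0,1.08,-1],[0,0,0,0,0,1.2,-1]]'
python3 log.py '[0,0,0,0,0,1.2]'
```

```text
clock: 22.8
tool_pos: [0.555, -0.0279, 0.1406]
orientation: [-180.0, 0.0, -3.0]
force: [-0.9, 3.1, -0.4]
opening: 0.0102
cmd [ 0.5549 -0.028   0.141 ] [-180.    0.   -3.]
22.8 q [ 1.729e+01  1.358e+01 -2.127e+01 -4.000e-02 -5.516e+01  6.971e+01] p [ 0.555  -0.0279  0.1406] rpy [-1.7997e+02  1.0000e-02 -3.0300e+00] F [-0.9  3.1 -0.4] M [ 0.75  0.25 -0.02] op 0.0102
clock: 24.05
tool_pos: [0.5544, -0.0286, 0.1405]
orientation: [179.9, -0.0, -72.0]
force: [-1.5, -0.9, 2.3]
opening: 0.0102
cmd [ 0.5549 -0.028   0.141 ] [180.    0.  -71.8]
24.05 q [ 17.27  13.57 -21.3    0.   -55.21   0.74] p [ 0.5544 -0.0286  0.1405] rpy [179.92  -0.   -71.99] F [-1.5 -0.9  2.3] M [-0.08  0.74  0.27] op 0.0102
```

```bash
python3 -m pendant '[[0,0,0,0,0,0.05,-1],[0,0,0,0,0,0.1,-1],[0,0,0,0,0,0.15,-1],[0,0,0,0,0,0.15,-1]]'
python3 log.py '[0,0,0,0,0,0.15]'
python3 -m pendant '[[0,0,0,0,0,0.03,-1],[0,0,0,0,0,0.06,-1],[0,0,0,0,0,0.06,-1]]'
python3 log.py '[0,0,0,0,0,0.06]'
```

```text
clock: 24.55
tool_pos: [0.5544, -0.0286, 0.1405]
orientation: [179.9, -0.0, -80.3]
force: [-2.7, -0.3, 1.2]
opening: 0.0104
cmd [ 0.5549 -0.028   0.141 ] [180.    0.  -80.4]
24.55 q [ 17.26  13.57 -21.31  -0.   -55.21  -7.61] p [ 0.5544 -0.0286  0.1405] rpy [ 1.7992e+02 -1.0000e-02 -8.0350e+01] F [-2.7 -0.3  1.2] M [-0.33  1.03  0.22] op 0.0104
clock: 24.92
tool_pos: [0.5544, -0.0285, 0.1405]
orientation: [179.9, -0.0, -83.8]
force: [-4.1, -2.4, 3.8]
opening: 0.0103
cmd [ 0.5549 -0.028   0.141 ] [180.    0.  -83.8]
24.93 q [ 1.726e+01  1.357e+01 -2.130e+01 -1.000e-02 -5.521e+01 -1.110e+01] p [ 0.5544 -0.0285  0.1405] rpy [ 1.7992e+02 -1.0000e-02 -8.3850e+01] F [-4.1 -2.4  3.8] M [-0.89  1.9   0.23] op 0.0103
```

```bash
for i in 1 2; do python3 -m pendant '[[0,0,0,0,0,0.02,-1],[0,0,0,0,0,0.04,-1],[0,0,0,0,0,0.04,-1]]'
python3 log.py '[0,0,0,0,0,0.04]'; done
```

```text
clock: 25.3
tool_pos: [0.5543, -0.0285, 0.1405]
orientation: [179.9, -0.0, -86.1]
force: [-5.4, -2.2, 3.6]
opening: 0.0101
cmd [ 0.5549 -0.028   0.141 ] [180.    0.  -86.1]
25.3 q [ 1.726e+01  1.357e+01 -2.130e+01 -1.000e-02 -5.521e+01 -1.337e+01] p [ 0.5543 -0.0285  0.1405] rpy [ 1.7992e+02 -1.0000e-02 -8.6120e+01] F [-5.4 -2.2  3.6] M [-0.89  1.95  0.23] op 0.0101
clock: 25.68
tool_pos: [0.5543, -0.0285, 0.1405]
orientation: [179.9, -0.0, -88.4]
force: [-4.7, -2.1, 3.4]
opening: 0.0101
cmd [ 0.5549 -0.028   0.141 ] [180.    0.  -88.4]
25.68 q [ 1.726e+01  1.357e+01 -2.130e+01 -1.000e-02 -5.521e+01 -1.566e+01] p [ 0.5543 -0.0285  0.1405] rpy [ 1.7992e+02 -1.0000e-02 -8.8410e+01] F [-4.7 -2.1  3.4] M [-0.82  1.94  0.21] op 0.0101
```

```bash
for i in 1 2; do python3 -m pendant '[[0,0,0,0,0,0.03,-1],[0,0,0,0,0,0.05,-1],[0,0,0,0,0,0.05,-1]]'
python3 log.py '[0,0,0,0,0,0.05]'; done
```

```text
clock: 26.05
tool_pos: [0.5543, -0.0285, 0.1405]
orientation: [179.9, -0.0, -91.3]
force: [-5.6, -2.4, 4.2]
opening: 0.0105
cmd [ 0.5549 -0.028   0.141 ] [180.    0.  -91.3]
26.05 q [ 1.726e+01  1.357e+01 -2.131e+01 -1.000e-02 -5.522e+01 -1.853e+01] p [ 0.5543 -0.0285  0.1405] rpy [ 1.7991e+02 -2.0000e-02 -9.1270e+01] F [-5.6 -2.4  4.2] M [-0.83  1.99  0.22] op 0.0105
clock: 26.42
tool_pos: [0.5543, -0.0285, 0.1405]
orientation: [179.9, -0.0, -94.1]
force: [-5.2, -2.4, 4.5]
opening: 0.0108
cmd [ 0.5549 -0.028   0.141 ] [180.    0.  -94.1]
26.43 q [ 1.727e+01  1.356e+01 -2.131e+01 -1.000e-02 -5.522e+01 -2.137e+01] p [ 0.5543 -0.0285  0.1405] rpy [ 1.7991e+02 -3.0000e-02 -9.4100e+01] F [-5.2 -2.4  4.5] M [-0.86  2.06  0.46] op 0.0108
```

```bash
python3 -m pendant '[[0,0,0,0,0,0.02,-1],[0,0,0,0,0,0.04,-1],[0,0,0,0,0,0.04,-1]]'
python3 log.py '[0,0,0,0,0,0.04]'
```

```text
clock: 26.8
tool_pos: [0.5542, -0.0285, 0.1405]
orientation: [179.9, -0.0, -96.4]
force: [-4.9, -2.5, 3.7]
opening: 0.011
cmd [ 0.5549 -0.028   0.141 ] [180.    0.  -96.4]
26.8 q [ 17.27  13.57 -21.31   0.   -55.23 -23.65] p [ 0.5542 -0.0285  0.1405] rpy [ 1.7991e+02 -4.0000e-02 -9.6380e+01] F [-4.9 -2.5  3.7] M [-0.9   2.03  0.74] op 0.011
```

The wrist moment rose from 0.22 to 0.46 to 0.74 N m while turning, so the key is against its stop. Let go and rise.

```bash
python3 -m pendant '[[0,0,0,0,0,0,0],[0,0,0,0,0,0,0],[0,0,0,0,0,0,0],[0,0,0,0,0,0,0],[0,0,-0.03,0,0,0,0],[0,0,-0.07,0,0,0,0],[0,0,-0.09,0,0,0,0]]'
python3 log.py '[0,0,-0.09,0,0,0]'
python3 - <<'E'
from lift import *
from scipy.spatial.transform import Slerp
P0,R0=load(); 
for yaw in(4.5,-175.5):
    P1=knob(.797)*[1,1,0]+[0,0,.225]; S=Slerp([0,1],R.concatenate([R0,tool(yaw)]))
    rows([(P0+(P1-P0)*t,S(t)) for t in np.arange(1,11)/10],0)
E
```

```text
clock: 27.68
tool_pos: [0.5559, -0.028, 0.2329]
orientation: [-179.8, 0.1, -96.4]
force: [-0.4, 0.6, -0.2]
opening: 0.0442
cmd [ 0.5549 -0.028   0.231 ] [180.    0.  -96.4]
27.68 q [ 1.727e+01  9.090e+00 -1.402e+01  1.000e-02 -6.673e+01 -2.368e+01] p [ 0.5559 -0.028   0.2329] rpy [-1.7985e+02  6.0000e-02 -9.6410e+01] F [-0.4  0.6 -0.2] M [ 0.04 -0.   -0.02] op 0.0442
[-0.0150,0.0019,0.0006,0.000,0.000,-0.176,0],
[-0.0300,0.0037,0.0012,0.000,0.000,-0.352,0],
[-0.0450,0.0056,0.0018,0.000,0.000,-0.528,0],
[-0.0600,0.0074,0.0024,0.000,0.000,-0.705,0],
[-0.0750,0.0093,0.0030,0.000,0.000,-0.881,0],
[-0.0900,0.0111,0.0036,0.000,0.000,-1.057,0],
[-0.1050,0.0130,0.0042,0.000,0.000,-1.233,0],
[-0.1200,0.0148,0.0048,0.000,0.000,-1.409,0],
[-0.1350,0.0167,0.0054,0.000,0.000,-1.585,0],
[-0.1500,0.0185,0.0060,0.000,0.000,-1.761,0],
[-0.0150,0.0019,0.0006,0.000,-0.000,0.138,0],
[-0.0300,0.0037,0.0012,0.000,-0.000,0.276,0],
[-0.0450,0.0056,0.0018,0.000,-0.000,0.414,0],
[-0.0600,0.0074,0.0024,0.000,-0.000,0.552,0],
[-0.0750,0.0093,0.0030,0.000,-0.000,0.690,0],
[-0.0900,0.0111,0.0036,0.000,-0.000,0.828,0],
[-0.1050,0.0130,0.0042,0.000,-0.000,0.966,0],
[-0.1200,0.0148,0.0048,0.000,-0.000,1.104,0],
[-0.1350,0.0167,0.0054,0.000,-0.000,1.242,0],
[-0.1500,0.0185,0.0060,0.000,-0.000,1.380,0],
```

```bash
python3 -m pendant '[[-0.015,0.0019,0.0006,0,0,0.138,0],[-0.03,0.0037,0.0012,0,0,0.276,0],[-0.045,0.0056,0.0018,0,0,0.414,0],[-0.06,0.0074,0.0024,0,0,0.552,0],[-0.075,0.0093,0.003,0,0,0.69,0],[-0.09,0.0111,0.0036,0,0,0.828,0],[-0.105,0.013,0.0042,0,0,0.966,0],[-0.12,0.0148,0.0048,0,0,1.104,0],[-0.135,0.0167,0.0054,0,0,1.242,0],[-0.15,0.0185,0.006,0,0,1.38,0],[-0.15,0.0185,0.006,0,0,1.38,0]]'
python3 log.py '[-0.15,0.0185,0.006,0,0,1.38]'
python3 - <<'E'
from lift import *
from plant import snapshot
b=snapshot("scene")["image"];cv2.imwrite("pics/sc6.png",cv2.resize(b[80:250,200:410],None,fx=3,fy=3,interpolation=cv2.INTER_CUBIC)) 
b=snapshot("top")["image"];cv2.imwrite("pics/top6.png",cv2.resize(b[140:260,225:410],None,fx=4,fy=4,interpolation=cv2.INTER_CUBIC)) 
rows([(knob(.797)*[1,1,0]+[0,0,.115],tool(-175.5))],0)
E
```

```text
clock: 29.05
tool_pos: [0.5534, 0.1237, 0.2245]
orientation: [180.0, -0.0, -175.4]
force: [-0.7, 0.2, 0.2]
opening: 0.044
cmd [0.5533 0.1231 0.225 ] [ 180.    -0.  -175.5]
29.05 q [ 3.2360e+01  1.0520e+01 -1.3360e+01 -3.0000e-02 -6.6120e+01 -1.1776e+02] p [0.5534 0.1237 0.2245] rpy [ 1.7998e+02 -1.0000e-02 -1.7542e+02] F [-0.7  0.2  0.2] M [-0.03 -0.02 -0.02] op 0.044
[0.0000,-0.0001,0.1100,0.000,-0.000,0.000,0],
```

View pics/sc6.png

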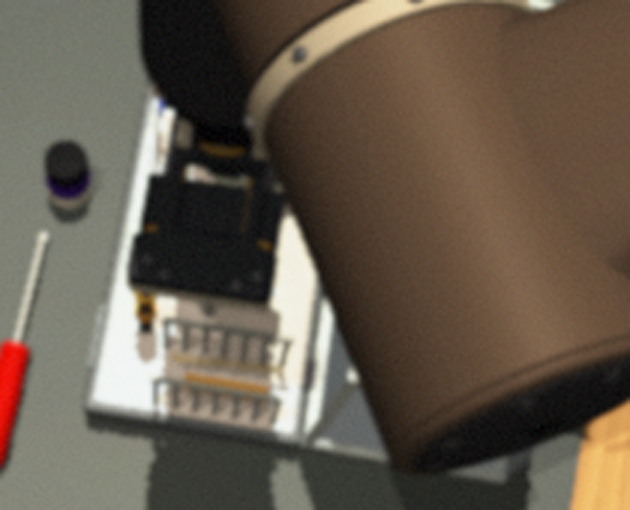

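View pics/top6.png

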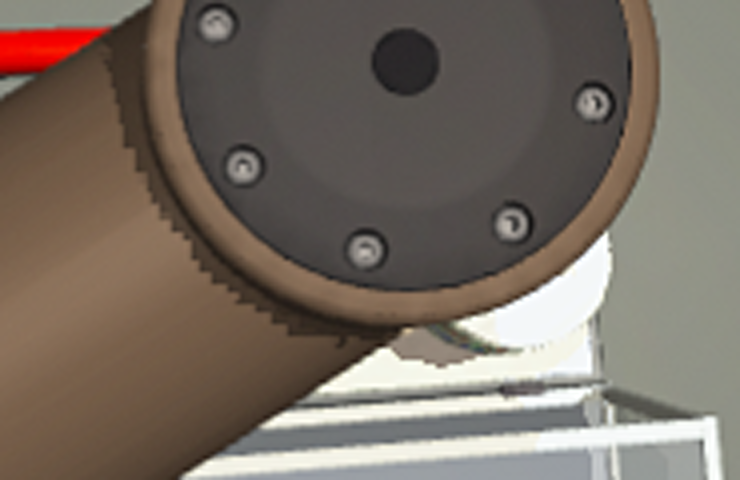

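```bash
python3 -m pendant '[[0.05,0,-0.03,0,0,0,0],[0.1,0,-0.06,0,0,0,0],[0.15,0,-0.07,0,0,0,0],[0.2,0,-0.07,0,0,0,0]]'
python3 log.py '[0.2,0,-0.07,0,0,0]'
python3 - <<'E'
from lift import *
from plant import snapshot
b=snapshot("scene")["image"];cv2.imwrite("pics/sc7.png",cv2.resize(b[80:250,200:410],None,fx=3,fy=3,interpolation=cv2.INTER_CUBIC)) 
b=snapshot("top")["image"];cv2.imwrite("pics/top7.png",cv2.resize(b[140:260,225:410],None,fx=4,fy=4,interpolation=cv2.INTER_CUBIC)) 
E
```

```text
clock: 29.65
tool_pos: [0.3531, 0.1066, 0.2955]
orientation: [179.9, 0.1, -175.4]
force: [-0.4, 1.5, 0.7]
opening: 0.0434
cmd [0.3539 0.1073 0.2951] [ 180.    -0.  -175.5]
29.65 q [ 4.8120e+01 -1.3050e+01 -2.6940e+01 -1.0000e-02 -7.5980e+01 -1.3355e+02] p [0.3531 0.1066 0.2955] rpy [ 1.7990e+02  9.0000e-02 -1.7543e+02] F [-0.4  1.5  0.7] M [ 0.2   0.13 -0.04] op 0.0434
```

View pics/sc7.png

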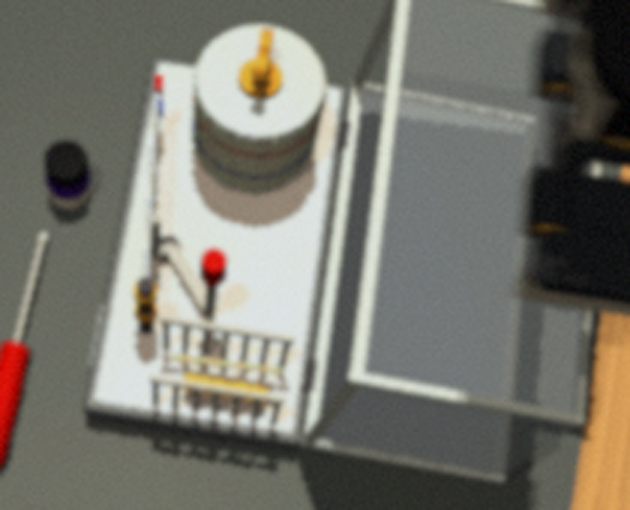

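View pics/top7.png

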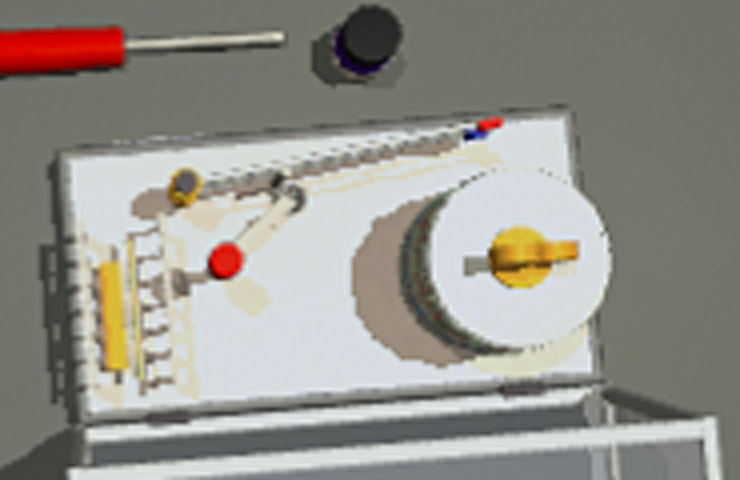

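```bash
python3 - <<'E'
from lift import *
from plant import snapshot
b=snapshot("top")["image"];cv2.imwrite("pics/top8.png",b)
s=snapshot("scene")["image"];cv2.imwrite("pics/sc8.png",s)
A=cv2.resize(b[190:220,335:380],None,fx=16,fy=16,interpolation=cv2.INTER_CUBIC)
a0=cv2.resize(cv2.imread("pics/top2.png")[190:220,335:380],None,fx=16,fy=16,interpolation=cv2.INTER_CUBIC)
c=rec2w(pose,[.01,.085,.171])[0]
def draw(I,off,sc,th,col):
    a=np.radians(94.5-th); d=np.array([np.cos(a),np.sin(a),0]); n=np.array([-d[1],d[0],0])
    q=[c+.021*i*d+.0045*j*n for i,j in((1,1),(1,-1),(-1,-1),(-1,1))]
    cv2.polylines(I,[(((proj("top",q)-off+.5)*sc-.5)).round().astype(int)],True,col,1)
draw(A,[335,190],16,361,(0,0,255)); draw(A,[335,190],16,353,(255,0,0)); draw(a0,[335,190],16,195,(0,0,255))
cv2.imwrite("pics/k8.png",np.hstack([A[:, :],])); cv2.imwrite("pics/k0.png",a0)
E
```

```text
(no output)
```

View pics/k8.png

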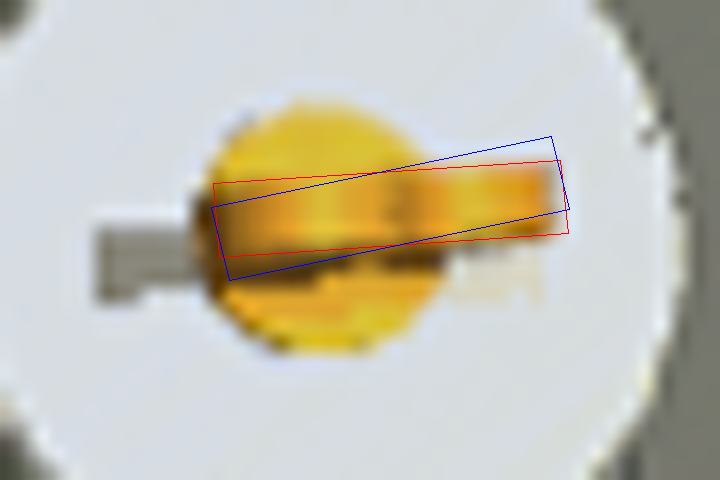

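View pics/k0.png

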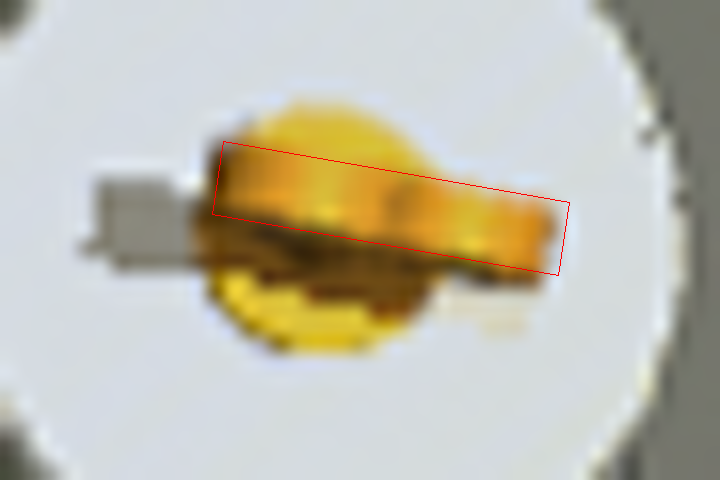

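The enlarged view shows the wing running from about (215,220) to (560,200), on the drawn outline for 361° (6.3 rad), so it is fully wound. Back to the lifter.

```bash
python3 -m pendant '[[-0.05,0,0,0,0,0,0],[-0.1,0,0.02,0,0,0,0],[-0.15,0,0.05,0,0,0,0],[-0.2,0,0.075,0,0,0,0],[-0.2,0,0.1,0,0,0,0],[-0.2,0,0.13,0,0,0,0],[-0.2,0,0.155,0,0,0,0],[-0.2,0,0.17,0,0,0,0],[-0.2,0,0.178,0,0,0,0],[-0.2,0,0.18,0,0,0,0]]'
python3 log.py '[-0.2,0,0.18,0,0,0]'
python3 -m pendant '[[0,0,0,0,0,0,-1],[0,0,0,0,0,0,-1],[0,0,0,0,0,0,-1],[0,0,0,0,0,0,-1],[0,0,0,0,0,0,-1]]'
python3 log.py '[0,0,0,0,0,0]'
python3 - <<'E'
from lift import *
rows([(knob(th)*[1,1,0]+[0,0,.115],tool(-175.5)) for th in np.linspace(.797,-.02,10)[1:]],-1)
E
```

```text
clock: 31.1
tool_pos: [0.5537, 0.1229, 0.1144]
orientation: [180.0, -0.0, -175.5]
force: [0.3, 0.3, 0.4]
opening: 0.0435
cmd [0.5533 0.1231 0.115 ] [ 180.    -0.  -175.5]
31.1 q [ 3.2270e+01  1.6170e+01 -2.1620e+01 -1.0000e-02 -5.2230e+01 -1.1774e+02] p [0.5537 0.1229 0.1144] rpy [ 1.8000e+02 -2.0000e-02 -1.7548e+02] F [0.3 0.3 0.4] M [-0.01 -0.03 -0.07] op 0.0435
clock: 31.72
tool_pos: [0.5537, 0.1228, 0.1152]
orientation: [180.0, 0.0, -175.5]
force: [0.9, -2.9, 4.9]
opening: 0.0176
cmd [0.5533 0.1231 0.115 ] [ 180.    -0.  -175.5]
31.73 q [ 3.2280e+01  1.6090e+01 -2.1630e+01  2.0000e-02 -5.2250e+01 -1.1776e+02] p [0.5537 0.1228 0.1152] rpy [ 1.8000e+02  3.0000e-02 -1.7547e+02] F [ 0.9 -2.9  4.9] M [-1.26 -0.25  0.06] op 0.0176
[0.0041,-0.0036,0.0000,0.000,-0.000,0.000,-1],
[0.0078,-0.0076,0.0000,0.000,-0.000,0.000,-1],
[0.0112,-0.0118,0.0000,0.000,-0.000,0.000,-1],
[0.0142,-0.0163,0.0000,0.000,-0.000,0.000,-1],
[0.0168,-0.0211,0.0000,0.000,-0.000,0.000,-1],
[0.0189,-0.0261,0.0000,0.000,-0.000,0.000,-1],
[0.0205,-0.0313,0.0000,0.000,-0.000,0.000,-1],
[0.0217,-0.0366,0.0000,0.000,-0.000,0.000,-1],
[0.0224,-0.0420,0.0000,0.000,-0.000,0.000,-1],
```

```bash
python3 -m pendant '[[0.0041,-0.0036,0,0,0,0,-1],[0.0078,-0.0076,0,0,0,0,-1],[0.0112,-0.0118,0,0,0,0,-1],[0.0142,-0.0163,0,0,0,0,-1],[0.0168,-0.0211,0,0,0,0,-1],[0.0189,-0.0261,0,0,0,0,-1],[0.0205,-0.0313,0,0,0,0,-1],[0.0217,-0.0366,0,0,0,0,-1],[0.0224,-0.043,0,0,0,0,-1],[0.0226,-0.0445,0,0,0,0,-1],[0.0226,-0.0445,0,0,0,0,-1]]'
python3 log.py '[0.0226,-0.0445,0,0,0,0]'; cat > ka.py <<'E'
from lift import *
from plant import ctrl
p=ctrl.get_obs()['tool_pos']; d=(p-piv)[:2]; e=(kn0-piv)[:2]; print(np.linalg.norm(d),np.arctan2(e[1],e[0])-np.arctan2(d[1],d[0]))
E
python3 ka.py
```

```text
clock: 33.1
tool_pos: [0.5338, 0.0795, 0.115]
orientation: [179.8, 0.0, -175.5]
force: [-7.5, 13.3, 7.8]
opening: 0.0174
cmd [0.5342 0.077  0.115 ] [ 180.    -0.  -175.5]
33.1 q [  29.13   13.7   -24.94   -0.27  -51.22 -114.42] p [0.5338 0.0795 0.115 ] rpy [ 1.7975e+02  4.0000e-02 -1.7546e+02] F [-7.5 13.3  7.8] M [4.74 2.65 0.35] op 0.0174
0.06029419442777904 -0.0204049996685689
```

```bash
python3 -m pendant '[[0,0.0022,0,0,0,0,-1],[0,0.0022,0,0,0,0,0],[0,0.0022,0,0,0,0,0],[0,0.0022,0,0,0,0,0],[0,0.0022,-0.03,0,0,0,0],[0,0.0022,-0.07,0,0,0,0],[0,0.0022,-0.12,0,0,0,0],[0,0.0022,-0.15,0,0,0,0]]'
python3 log.py '[0,0.0022,-0.15,0,0,0]'
python3 - <<'E'
from lift import *
from scipy.spatial.transform import Slerp
P0,R0=load(); RB=tool(-85.5,-6.9); P1=np.array([.273,.0375,.1486])+RB.apply([0,0,-.12]); S=Slerp([0,1],R.concatenate([R0,RB]))
print(P1)
rows([(P0+(P1-P0)*t,S(t)) for t in np.arange(1,11)/10],-.48)
E
```

```text
clock: 34.1
tool_pos: [0.5347, 0.0789, 0.2671]
orientation: [179.9, 0.1, -175.5]
force: [0.4, 0.6, -0.6]
opening: 0.0437
cmd [0.5341 0.0791 0.265 ] [ 180.    -0.  -175.5]
34.1 q [  29.18    6.33  -12.76    0.    -70.78 -114.68] p [0.5347 0.0789 0.2671] rpy [ 1.7995e+02  1.2000e-01 -1.7550e+02] F [ 0.4  0.6 -0.6] M [-0.02 -0.09 -0.01] op 0.0437
[0.28737198 0.0386311  0.26773088]
[0.0249,-0.0021,-0.0003,-0.009,0.009,-0.157,-0.48],
[0.0498,-0.0042,-0.0005,-0.019,0.019,-0.314,-0.48],
[0.0747,-0.0063,-0.0008,-0.028,0.028,-0.471,-0.48],
[0.0997,-0.0084,-0.0011,-0.038,0.038,-0.627,-0.48],
[0.1246,-0.0105,-0.0013,-0.047,0.047,-0.784,-0.48],
[0.1495,-0.0126,-0.0016,-0.057,0.057,-0.941,-0.48],
[0.1744,-0.0147,-0.0019,-0.066,0.066,-1.098,-0.48],
[0.1993,-0.0168,-0.0021,-0.075,0.076,-1.255,-0.48],
[0.2242,-0.0189,-0.0024,-0.085,0.085,-1.412,-0.48],
[0.2491,-0.0210,-0.0027,-0.094,0.095,-1.569,-0.48],
```

```bash
python3 -m pendant '[[0.0249,-0.0021,-0.0003,-0.009,0.009,-0.157,-0.48],[0.0498,-0.0042,-0.0005,-0.019,0.019,-0.314,-0.48],[0.0747,-0.0063,-0.0008,-0.028,0.028,-0.471,-0.48],[0.0997,-0.0084,-0.0011,-0.038,0.038,-0.627,-0.48],[0.1246,-0.0105,-0.0013,-0.047,0.047,-0.784,-0.48],[0.1495,-0.0126,-0.0016,-0.057,0.057,-0.941,-0.48],[0.1744,-0.0147,-0.0019,-0.066,0.066,-1.098,-0.48],[0.1993,-0.0168,-0.0021,-0.075,0.076,-1.255,-0.48],[0.2242,-0.0189,-0.0024,-0.085,0.085,-1.412,-0.48],[0.2491,-0.021,-0.0027,-0.094,0.095,-1.569,-0.48],[0.2491,-0.021,-0.0027,-0.094,0.095,-1.569,-0.48]]'
python3 log.py '[0.2491,-0.021,-0.0027,-0.094,0.095,-1.569]'
python3 - <<'E'
from lift import *
from plant import snapshot
b=snapshot("scene")["image"];cv2.imwrite("pics/sc9.png",cv2.resize(b[80:250,200:410],None,fx=3,fy=3,interpolation=cv2.INTER_CUBIC)) 
b=snapshot("top")["image"];cv2.imwrite("pics/top9.png",cv2.resize(b[140:384,225:430],None,fx=2.4,fy=2.4,interpolation=cv2.INTER_CUBIC)) 
E
```

```text
clock: 35.48
tool_pos: [0.2866, 0.0382, 0.2674]
orientation: [173.1, 0.0, -85.4]
force: [1.1, 0.2, -0.5]
opening: 0.0228
cmd [0.2874 0.0386 0.2678] [173.1  -0.  -85.5]
35.48 q [ 42.05 -16.44 -31.35  -4.26 -80.55 -36.53] p [0.2866 0.0382 0.2674] rpy [ 1.7314e+02  4.0000e-02 -8.5390e+01] F [ 1.1  0.2 -0.5] M [ 0.11 -0.33 -0.06] op 0.0228
```

View pics/sc9.png

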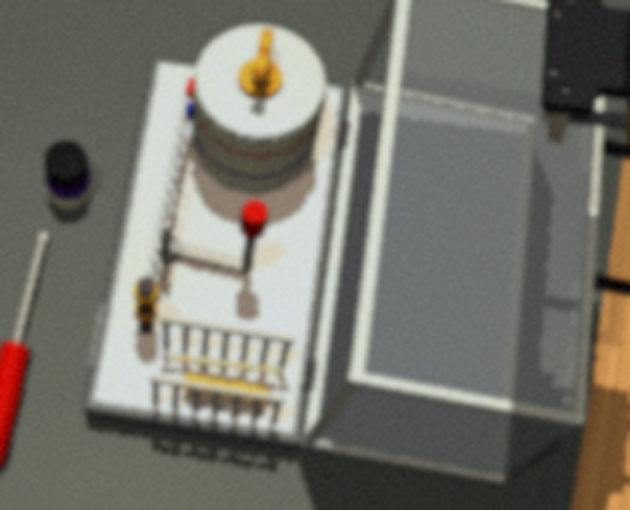

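View pics/top9.png

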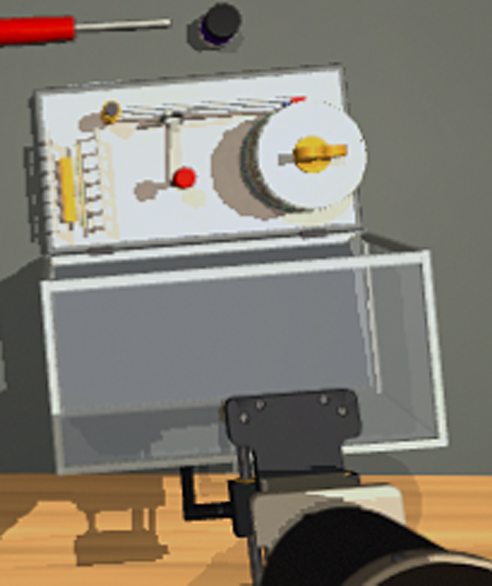

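The knob is back at scene crop (255,215), with the pens against the drum and the key unchanged. The cover is on its stop with the bar under the gripper. Down and grip the bar.

```bash
python3 -m pendant '[[0,0,0.03,0,0,0,-0.48],[0,0,0.06,0,0,0,-0.48],[0,0,0.085,0,0,0,-0.48],[0,0,0.105,0,0,0,-0.48],[0,0,0.115,0,0,0,-0.48],[0,0,0.119,0,0,0,-0.48],[0,0,0.12,0,0,0,-0.48],[0,0,0.12,0,0,0,-1],[0,0,0.12,0,0,0,-1],[0,0,0.12,0,0,0,-1],[0,0,0.12,0,0,0,-1]]'
python3 log.py '[0,0,0.12,0,0,0]'
cat > nxt2.py <<'E'
from arc import *
import sys
a,b,n=float(sys.argv[1]),float(sys.argv[2]),int(sys.argv[3])
P,_=load(); 
rows([(grasp(bar(th),tool(-85.5,-7*th/1.66)),tool(-85.5,-7*th/1.66)) for th in np.linspace(a,b,n+1)[1:]],-1)
E
python3 nxt2.py 1.66 1.2 10
```

```text
clock: 36.95
tool_pos: [0.273, 0.0374, 0.1486]
orientation: [173.1, 0.0, -85.5]
force: [-4.0, 0.9, 5.9]
opening: 0.011
cmd [0.273  0.0374 0.1486] [173.1  -0.  -85.5]
36.95 q [ 43.88 -11.87 -44.48  -4.92 -62.83 -36.89] p [0.273  0.0374 0.1486] rpy [ 1.7309e+02  1.0000e-02 -8.5470e+01] F [-4.   0.9  5.9] M [ 0.44  1.42 -0.13] op 0.011
[0.0012,-0.0048,-0.0108,0.002,-0.000,0.000,-1],
[0.0013,-0.0107,-0.0204,0.005,-0.000,0.000,-1],
[0.0013,-0.0170,-0.0298,0.009,-0.000,0.000,-1],
[0.0013,-0.0237,-0.0389,0.012,-0.000,0.000,-1],
[0.0013,-0.0308,-0.0476,0.015,-0.000,0.000,-1],
[0.0013,-0.0383,-0.0561,0.019,-0.000,0.000,-1],
[0.0013,-0.0462,-0.0641,0.022,-0.000,0.000,-1],
[0.0013,-0.0545,-0.0719,0.025,-0.000,0.000,-1],
[0.0013,-0.0631,-0.0792,0.029,-0.000,0.000,-1],
[0.0013,-0.0720,-0.0861,0.032,-0.000,0.000,-1],
```

```bash
python3 -m pendant '[[0,-0.0025,-0.0055,0.001,0,0,-1],[0,-0.0053,-0.0108,0.002,0,0,-1],[0,-0.0109,-0.0204,0.005,0,0,-1],[0,-0.017,-0.0298,0.009,0,0,-1],[0,-0.0237,-0.0389,0.012,0,0,-1],[0,-0.0308,-0.0476,0.015,0,0,-1],[0,-0.0383,-0.0561,0.019,0,0,-1],[0,-0.0462,-0.0641,0.022,0,0,-1],[0,-0.0545,-0.0719,0.025,0,0,-1],[0,-0.0631,-0.0792,0.029,0,0,-1],[0,-0.072,-0.0861,0.032,0,0,-1]]'
python3 log.py '[0,-0.072,-0.0861,0.032,0,0]'
python3 nxt2.py 1.2 .66 12
```

```text
clock: 38.33
tool_pos: [0.3546, 0.0435, 0.226]
orientation: [174.9, -0.0, -85.5]
force: [-6.0, 1.7, 6.4]
opening: 0.0112
cmd [0.3546 0.0439 0.2255] [174.9  -0.  -85.5]
38.33 q [ 36.15  -7.73 -31.09  -2.8  -71.06 -30.6 ] p [0.3546 0.0435 0.226 ] rpy [ 1.7487e+02 -5.0000e-02 -8.5460e+01] F [-6.   1.7  6.4] M [0.71 2.48 0.  ] op 0.0112
[0.0014,-0.0093,-0.0061,0.004,-0.000,0.000,-1],
[0.0014,-0.0188,-0.0117,0.007,-0.000,0.000,-1],
[0.0014,-0.0285,-0.0170,0.010,-0.000,0.000,-1],
[0.0014,-0.0385,-0.0217,0.013,-0.000,0.000,-1],
[0.0014,-0.0487,-0.0261,0.017,-0.000,0.000,-1],
[0.0014,-0.0590,-0.0300,0.020,-0.000,0.000,-1],
[0.0014,-0.0696,-0.0334,0.023,-0.000,0.000,-1],
[0.0014,-0.0802,-0.0363,0.027,-0.000,0.000,-1],
[0.0014,-0.0910,-0.0388,0.030,-0.000,0.000,-1],
[0.0014,-0.1019,-0.0407,0.033,-0.000,0.000,-1],
[0.0015,-0.1129,-0.0422,0.037,-0.000,0.000,-1],
[0.0015,-0.1239,-0.0432,0.040,-0.000,0.000,-1],
```

```bash
python3 -m pendant '[[0,-0.0093,-0.0061,0.004,0,0,-1],[0.0002,-0.0188,-0.0117,0.007,0,0,-1],[0.0002,-0.0285,-0.017,0.01,0,0,-1],[0.0003,-0.0385,-0.0217,0.013,0,0,-1],[0.0003,-0.0487,-0.0261,0.017,0,0,-1],[0.0004,-0.059,-0.03,0.02,0,0,-1],[0.0004,-0.0696,-0.0334,0.023,0,0,-1],[0.0005,-0.0802,-0.0363,0.027,0,0,-1],[0.0005,-0.091,-0.0388,0.03,0,0,-1],[0.0005,-0.1019,-0.0407,0.033,0,0,-1],[0.0005,-0.1129,-0.0422,0.037,0,0,-1],[0.0005,-0.1239,-0.0432,0.04,0,0,-1]]'
python3 log.py '[0.0005,-0.1239,-0.0432,0.04,0,0]'
python3 nxt2.py .66 .12 12
```

```text
clock: 39.83
tool_pos: [0.4823, 0.0531, 0.257]
orientation: [177.2, -0.0, -85.5]
force: [-0.7, -4.7, 2.8]
opening: 0.0106
cmd [0.4815 0.0535 0.2575] [177.2  -0.  -85.5]
39.83 q [ 28.64   3.08 -17.28  -1.15 -72.2  -23.74] p [0.4823 0.0531 0.257 ] rpy [ 1.7722e+02 -5.0000e-02 -8.5480e+01] F [-0.7 -4.7  2.8] M [-1.51  0.64  0.07] op 0.0106
[0.0010,-0.0111,-0.0001,0.003,-0.000,0.001,-1],
[0.0010,-0.0221,0.0004,0.007,-0.000,0.001,-1],
[0.0010,-0.0332,0.0013,0.010,-0.000,0.001,-1],
[0.0010,-0.0441,0.0027,0.013,-0.000,0.001,-1],
[0.0010,-0.0550,0.0047,0.017,-0.000,0.001,-1],
[0.0010,-0.0658,0.0071,0.020,-0.000,0.001,-1],
[0.0010,-0.0765,0.0099,0.023,-0.000,0.001,-1],
[0.0010,-0.0871,0.0133,0.026,-0.000,0.001,-1],
[0.0011,-0.0974,0.0171,0.030,-0.000,0.001,-1],
[0.0011,-0.1076,0.0214,0.033,-0.000,0.001,-1],
[0.0011,-0.1176,0.0261,0.036,-0.000,0.001,-1],
[0.0011,-0.1274,0.0313,0.040,-0.000,0.001,-1],
```

```bash
python3 -m pendant '[[0.0005,-0.0111,-0.0001,0.003,0,0,-1],[0.0008,-0.0221,0.0004,0.007,0,0,-1],[0.001,-0.0332,0.0013,0.01,0,0,-1],[0.001,-0.0441,0.0027,0.013,0,0,-1],[0.001,-0.055,0.0047,0.017,0,0,-1],[0.001,-0.0658,0.0071,0.02,0,0,-1],[0.001,-0.0765,0.0099,0.023,0,0,-1],[0.001,-0.0871,0.0133,0.026,0,0,-1],[0.001,-0.0974,0.0171,0.03,0,0,-1],[0.001,-0.1076,0.0214,0.033,0,0,-1],[0.001,-0.1176,0.0261,0.036,0,0,-1],[0.001,-0.1274,0.0313,0.04,0,0,-1]]'
python3 log.py '[0.001,-0.1274,0.0313,0.04,0,0]'
python3 nxt2.py .12 -.01 6
```

```text
clock: 41.32
tool_pos: [0.6076, 0.0622, 0.2192]
orientation: [179.5, -0.0, -85.5]
force: [-0.2, 0.3, -0.6]
opening: 0.0111
cmd [0.6069 0.0624 0.2201] [179.5  -0.  -85.5]
41.33 q [ 24.06  15.13  -7.97  -0.15 -67.37 -19.48] p [0.6076 0.0622 0.2192] rpy [ 1.7951e+02 -3.0000e-02 -8.5470e+01] F [-0.2  0.3 -0.6] M [0.09 0.53 0.  ] op 0.0111
[0.0001,-0.0045,0.0028,0.001,-0.000,0.001,-1],
[0.0001,-0.0090,0.0058,0.003,-0.000,0.001,-1],
[0.0001,-0.0134,0.0088,0.005,-0.000,0.001,-1],
[0.0001,-0.0177,0.0119,0.006,-0.000,0.001,-1],
[0.0001,-0.0219,0.0151,0.008,-0.000,0.001,-1],
[0.0001,-0.0261,0.0184,0.009,-0.000,0.001,-1],
```

```bash
python3 -m pendant '[[0,-0.0045,0.0028,0.001,0,0,-1],[0,-0.009,0.0058,0.003,0,0,-1],[0,-0.0134,0.0088,0.005,0,0,-1],[0,-0.0177,0.0119,0.006,0,0,-1],[0,-0.0219,0.0151,0.008,0,0,-1],[0,-0.0245,0.0172,0.009,0,0,-1],[0,-0.0245,0.0172,0.009,0,0,-1]]'
python3 log.py '[0,-0.0245,0.0172,0.009,0,0]'
```

```text
clock: 42.2
tool_pos: [0.6314, 0.0639, 0.2023]
orientation: [-180.0, -0.0, -85.5]
force: [-0.7, -3.3, -0.2]
opening: 0.0109
cmd [0.6312 0.0643 0.2027] [-180.    -0.   -85.5]
42.2 q [ 2.340e+01  1.768e+01 -6.770e+00  5.000e-02 -6.554e+01 -1.890e+01] p [0.6314 0.0639 0.2023] rpy [-1.7998e+02 -4.0000e-02 -8.5480e+01] F [-0.7 -3.3 -0.2] M [-0.95  0.17 -0.04] op 0.0109
```

```bash
for i in 1 2; do python3 -m pendant '[[0,0,0.001,0,0,0,-1],[0,0,0.0015,0,0,0,-1],[0,0,0.0015,0,0,0,-1]]'
python3 log.py '[0,0,0.0015,0,0,0]';done
```

```text
clock: 42.58
tool_pos: [0.6315, 0.064, 0.2021]
orientation: [-179.9, -0.0, -85.4]
force: [-3.1, -3.1, 7.3]
opening: 0.0112
cmd [0.6312 0.0643 0.2012] [-180.    -0.   -85.5]
42.58 q [ 23.42  17.64  -6.85   0.08 -65.42 -18.9 ] p [0.6315 0.064  0.2021] rpy [-1.799e+02 -4.000e-02 -8.545e+01] F [-3.1 -3.1  7.3] M [-0.89  1.27 -0.05] op 0.0112
clock: 42.95
tool_pos: [0.6315, 0.0639, 0.2019]
orientation: [-179.8, -0.0, -85.4]
force: [-6.6, -1.8, 14.2]
opening: 0.011
cmd [0.6312 0.0643 0.1997] [-180.    -0.   -85.5]
42.95 q [ 23.42  17.62  -6.92   0.1  -65.33 -18.9 ] p [0.6315 0.0639 0.2019] rpy [-1.7984e+02 -4.0000e-02 -8.5430e+01] F [-6.6 -1.8 14.2] M [-0.74  2.57 -0.01] op 0.011
```

Force rises while the height holds at 0.202, so the cover is shut. Ease off, open, and rise straight up, then back out of the way.

```bash
python3 -m pendant '[[0,0,-0.002,0,0,0,-1],[0,0,-0.002,0,0,0,0],[0,0,-0.002,0,0,0,0.2],[0,0,-0.002,0,0,0,0.2],[0,0,-0.002,0,0,0,0.2],[0,0,-0.03,0,0,0,0.2],[0,0,-0.07,0,0,0,0.2],[0,0,-0.11,0,0,0,0.2],[0,0.03,-0.15,0,0,0,0.2]]'
python3 log.py '[0,0.03,-0.15,0,0,0]'
python3 -m pendant '[[0,0.06,0,0,0,0,0.2],[0,0.12,0,0,0,0,0.2],[0,0.18,0,0,0,0,0.2],[0,0.24,0,0,0,0,0.2],[0,0.27,0,0,0,0,0.2],[0,0.27,0,0,0,0,0.2],[0,0.27,0,0,0,0,0.2]]'
python3 log.py '[0,0.27,0,0,0,0]'
python3 - <<'E'
from lift import *
from plant import snapshot
b=snapshot("scene")["image"];cv2.imwrite("pics/sc10.png",b) 
b=snapshot("top")["image"];cv2.imwrite("pics/top10.png",b) 
E
```

```text
clock: 44.08
tool_pos: [0.6018, 0.062, 0.3493]
orientation: [179.9, -0.0, -85.5]
force: [-0.6, -0.0, -0.5]
opening: 0.0526
cmd [0.6012 0.062  0.3497] [-180.    -0.   -85.5]
44.08 q [ 2.439e+01  1.099e+01  3.290e+00  3.000e-02 -8.237e+01 -1.988e+01] p [0.6018 0.062  0.3493] rpy [ 1.7995e+02 -5.0000e-02 -8.5490e+01] F [-0.6 -0.  -0.5] M [ 0.03  0.15 -0.01] op 0.0526
clock: 44.95
tool_pos: [0.3323, 0.0407, 0.3494]
orientation: [-179.9, 0.0, -85.4]
force: [0.0, -0.7, -0.5]
opening: 0.0526
cmd [0.332  0.0407 0.3495] [-180.    -0.   -85.5]
44.95 q [ 4.198e+01 -1.819e+01 -2.351e+01  3.000e-02 -8.460e+01 -3.742e+01] p [0.3323 0.0407 0.3494] rpy [-1.7992e+02  2.0000e-02 -8.5440e+01] F [ 0.  -0.7 -0.5] M [0.   0.08 0.02] op 0.0526
```

View pics/sc10.png

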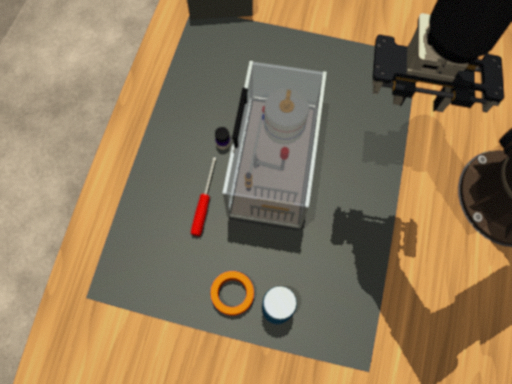

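View pics/top10.png

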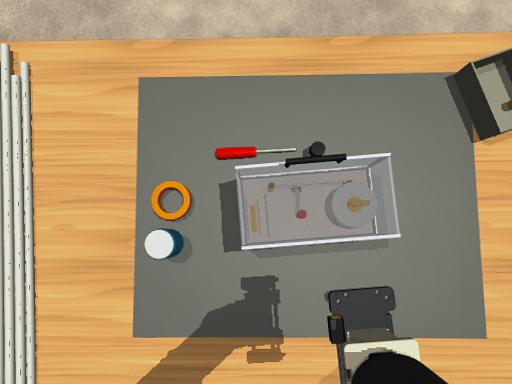

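Both views show the cover shut (bar at (316,159) in the top view, as at the start) and the knob back at (301,214). The pens are on the drum, the bystanders haven't moved, and the arm is clear. Handing in.

```bash
python3 -c "
from plant import ctrl
print(ctrl.close_job()); print(ctrl.get_obs()['clock'])"
```

```text
the job is handed in; nothing more can be done
None
the job is handed in; nothing more can be done
```

The recorder is wound and shut, and I handed the job in at about 45 s of the 72 s allowed. No verdict was reported.

**What I did, in order:**
1. Swung the cover by its bar back onto its stop, where the force rose to 27 N with the bar held still.
2. Turned the pen lifter to its stop, measured at about 0.80 rad from the tool and 0.79 rad in a picture.
3. Wound the key clockwise in two part turns, letting go in between.
4. Turned the lifter back to its 0 stop.
5. Guided the cover shut by its bar until it seated.

**Last checks:**
- **Key:** at the end the wrist moment rose from 0.22 to 0.74 N m while the opening widened. In the picture the wing lay on the outline drawn for 6.3 rad. The tool had turned about 10° past the angle I expected, because the wing twisted in the pads under load. The picture settled that.
- **Cover and lifter:** the last pictures show the cover shut, the lifter knob back in its starting place and the pens on the chart.
- **Bystanders:** the ink, screwdriver, tape and can look unmoved.
- **Forces:** the largest tool force I read was about 28 N. I only read it at the end of each call, so a brief peak in between could have been missed.

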